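# Load the can shaker and lock it with the bar

## Robot

A 6-joint arm with a two-finger parallel gripper is mounted at the origin on the work surface. World frame = base frame: x ahead of the robot, y to its left, z up, the work surface at z = 0. Lengths are in m, angles in rad, forces in N, time in s.
With the tool pointing down it reaches from about 0.425 to 0.95 m from the base axis. Payload 3.5 kg.
Tool frame: the origin (TCP) lies at the very end of the fingers, on their centre line; the grasp point (between the pads) lies 19 mm behind it; z points along the fingers, y is the line along which they close (so a half turn about z gives the same grasp; the last joint's range is limited). The gripper opens to 85 mm and grips with 20 to 120 N. Pads are 22 mm wide; open, the fingers measure 114 mm over their backs; the gripper's body (76 mm by 85 mm) begins 54 mm behind the grasp point. The pads swing forward as they close: fully open they stand 13 mm farther back than shut.
Start: joints at [1.197, 0.286, 1.577, -0, 1.279, -0.15], TCP at [0.15, 0.658, 0.205] pointing down, gripper open.
Joint ranges: [-2.77, 2.77], [-0.9, 2.22], [0.21, 2.48], [-1.53, 4.67], [0.24, 2.81], [-2.84, 2.84]. Speed limits (rad/s): [2.79, 2.79, 3.14, 3.14, 3.14, 3.14].

## Interface

Orientations are given as a unit quaternion [x, y, z, w].
In Python, from plant import ctrl, optics, sign_off gives the robot as it stands.
- The arm moves only by the shell command python3 -m creep 'ROWS' [FORCE]. ROWS is JSON, a list of rows, each an object of numbers: "x", "y", "z": the shift along the tool's x, y, z in mm; "rx", "ry", "rz": the turn, a rotation vector about the tool's x, y, z in degrees; "grip": the opening, from 0 (shut) to 1 (fully open). In form: [{"x": .., "y": .., "z": .., "rx": .., "ry": .., "rz": .., "grip": ..}, ...]. A call has exactly 10 rows; each row shifts and turns the commanded pose from where the row before left it, along the tool's axes as they then stand; what a row does not reach is not made up. A row lasts 1/12 s, in which the tool goes at most 41.7 mm and 7.16 degrees, less where a joint would pass 70% of its speed; a pose out of reach is approached as far as the arm can. A call with a gripper value outside its range is refused whole. The fingers move at their own pace and stop on an object; FORCE is the grip in N (left out, the last holds). Time passes only in rows, so rows that do not move let the fingers close, or fill a call up. It gives the time, the measured TCP pose, the force, the opening and the grip force at its end, in the units of the state.
- ctrl.get_state(): the state, without advancing time (a new reading comes with each control period).
- optics.read_camera(name): name is "side" or "top"; returns a dict with "color" (480x640x3 uint8, blue, green, red), "K" (3x3 intrinsics, pixels), "R" (3x3) and "t" (3): a world point X has camera coordinates R X + t. Camera axes: x right, y down, z forward; pixel columns grow to the right and rows downward; lengths in m; the calibration is good to about 2 mm. A picture is of the moment at which its call begins. There is no depth.
- sign_off(): hands the job in; it is judged then, once.
The state is a dict: "time": time; "qpos": joint angles; "dq": joint speeds; "joint_efforts": joint torques, N m; "eef_pos": TCP position; "tcp_rot": TCP orientation; "contact_force": force on the tool from outside, world axes, zero at the start; "wrist_torque": the same for the moment, N m; "opening": opening from 0.0 (shut) to 1.0 (fully open); "finger_force": force on a finger pad.
Only numpy, scipy, OpenCV 4.12 (cv2) and the standard library are available. Lean on these libraries where they do the work, as an engineer would, in place of code of your own. Each camera call takes 0.05 s, during which the arm holds its last target. There are 200 camera calls.

## Task

Load the can shaker on the body-shop bench: stand every metal can that is on the bench upright in a cell of the shaker's crate, one per cell, any cells. Then lock them in: take the locking bar from its rest and thread it from the shaker's left end through the holes in both ears, over the shoulders of the cans, until its collar sits fully home against the left ear. Leave the other things on the bench where they are.

Things in the scene. Friction and masses are not known exactly. Their poses are not given: they have to be found in the camera images.
- shaker: Fixed bench can shaker. Origin: centre of its underside on the bench; z up, y along the rows of three cells, x across the two rows. Grey base 150 (x) x 222 (y) x 46 mm with a steel crate of 2 x 3 cells, each 58 mm square inside, walls 4 mm thick, tops 105 mm above the bench; an eared plate at each y end; a motor housing at x 75 to 150 mm, 85 mm high.
- near_hole (a point): Centre, on the outer face, of the round 24 mm hole through the ear at the shaker's +y (left) end: 138 mm above the bench, at x = 0, y = 103 mm of the shaker. The ear is 50 mm wide, 8 mm thick, its top 160 mm above the bench. The bar goes in here towards the shaker's -y. Axes as the shaker.
- far_hole (a point): Same hole in the ear at the -y (right) end, on its outer face (y = -103 mm), in line with near_hole. The line runs between the caps of the two rows, 13 mm above the shoulders of seated cans.
- bar: Round steel bar, 18 mm diameter, 230 mm long, last 15 mm tapered to 8 mm; then a collar (36 mm diameter, 6 mm thick) and a black box handle 66 mm long, 24 wide (bar's y), 30 high (bar's z). 0.18 kg. Origin: on the axis at the collar's face; x points to the tip; a good hold is at x = -40 mm. Starts level in its rest, handle to the robot's left.
- bar_tip (a point): Tip of the bar, 230 mm from the origin along the bar's x.
- bar_rest: Fixed plywood rest; origin on the bench under its middle, x along the bar. Two open-topped saddles (22 mm long, 44 mm wide, 54 mm high, at x = -80 and +80 mm) hold the bar with its axis 50 mm above the bench and its collar's face at x = -115 mm; lift it straight up.
- cell0 (a point): Centre of the floor of a cell of the shaker, 50 mm above the bench; x = -31 mm, y = 62 mm in the shaker's frame.
- cell1 (a point): Centre of the floor of a cell of the shaker, 50 mm above the bench; x = -31 mm, y = 0 mm in the shaker's frame.
- cell2 (a point): Centre of the floor of a cell of the shaker, 50 mm above the bench; x = -31 mm, y = -62 mm in the shaker's frame.
- cell3 (a point): Centre of the floor of a cell of the shaker, 50 mm above the bench; x = 31 mm, y = 62 mm in the shaker's frame.
- cell4 (a point): Centre of the floor of a cell of the shaker, 50 mm above the bench; x = 31 mm, y = 0 mm in the shaker's frame.
- cell5 (a point): Centre of the floor of a cell of the shaker, 50 mm above the bench; x = 31 mm, y = -62 mm in the shaker's frame.
- can1: Metal can standing upright, may be absent: body 52 mm in diameter and 75 mm tall with a flat shoulder, on it a black screw cap 28 mm in diameter from 75 to 118 mm above the can's base; 0.22 kg, most of it near the base (settled pigment). Origin: centre of the base, z up. All cans are alike.
- can2: Metal can standing upright, may be absent: body 52 mm in diameter and 75 mm tall with a flat shoulder, on it a black screw cap 28 mm in diameter from 75 to 118 mm above the can's base; 0.22 kg, most of it near the base (settled pigment). Origin: centre of the base, z up. All cans are alike.
- can3: Metal can standing upright, may be absent: body 52 mm in diameter and 75 mm tall with a flat shoulder, on it a black screw cap 28 mm in diameter from 75 to 118 mm above the can's base; 0.22 kg, most of it near the base (settled pigment). Origin: centre of the base, z up. All cans are alike.
- can4: Metal can standing upright, may be absent: body 52 mm in diameter and 75 mm tall with a flat shoulder, on it a black screw cap 28 mm in diameter from 75 to 118 mm above the can's base; 0.22 kg, most of it near the base (settled pigment). Origin: centre of the base, z up. All cans are alike.
- can5: Metal can standing upright, may be absent: body 52 mm in diameter and 75 mm tall with a flat shoulder, on it a black screw cap 28 mm in diameter from 75 to 118 mm above the can's base; 0.22 kg, most of it near the base (settled pigment). Origin: centre of the base, z up. All cans are alike.
- cup: Bystander: clear open mixing cup, 70 mm across, 65 mm tall; stands among the cans. Leave alone.
- tape_a: Bystander: roll of masking tape lying flat, 104 mm across, 36 mm high. Leave alone.
- tape_b: Bystander: narrower tape roll lying flat, 100 mm across, 24 mm high. Leave alone.
- sanding_block: Bystander: sanding block, 65 x 125 x 44 mm. Leave alone.
- discs: Bystander: stack of sanding discs, 150 mm across, 22 mm high. Leave alone.
- spray: Bystander: white plastic bottle, 64 mm across, 170 mm tall, at the right of the bench. Leave alone.
- spreader: Bystander: flat spatula lying on the bench at the right. Leave alone.
Things that resemble listed ones, but are neither listed nor needed, are in the scene too. Leave any pink look-alike of the can1 alone.

How it is judged:
On the way, in this order (a step that is already met when the one before it is completed fails the run):
1. every can that is present stands upright on the floor of a cell ((horizontal distance between can1 and cell0 below 0.01 m or horizontal distance between can1 and cell1 below 0.01 m or horizontal distance between can1 and cell2 below 0.01 m or horizontal distance between can1 and cell3 below 0.01 m or horizontal distance between can1 and cell4 below 0.01 m or horizontal distance between can1 and cell5 below 0.01 m) and z of each of can1, can2, can3, can4, can5 in the frame of shaker below 0.056 m and angle between each of can1, can2, can3, can4, can5's own z axis and vertical below 0.12 rad and (horizontal distance between can2 and cell0 below 0.01 m or horizontal distance between can2 and cell1 below 0.01 m or horizontal distance between can2 and cell2 below 0.01 m or horizontal distance between can2 and cell3 below 0.01 m or horizontal distance between can2 and cell4 below 0.01 m or horizontal distance between can2 and cell5 below 0.01 m) and (horizontal distance between can3 and cell0 below 0.01 m or horizontal distance between can3 and cell1 below 0.01 m or horizontal distance between can3 and cell2 below 0.01 m or horizontal distance between can3 and cell3 below 0.01 m or horizontal distance between can3 and cell4 below 0.01 m or horizontal distance between can3 and cell5 below 0.01 m) and (horizontal distance between can4 and cell0 below 0.01 m or horizontal distance between can4 and cell1 below 0.01 m or horizontal distance between can4 and cell2 below 0.01 m or horizontal distance between can4 and cell3 below 0.01 m or horizontal distance between can4 and cell4 below 0.01 m or horizontal distance between can4 and cell5 below 0.01 m) and (horizontal distance between can5 and cell0 below 0.01 m or horizontal distance between can5 and cell1 below 0.01 m or horizontal distance between can5 and cell2 below 0.01 m or horizontal distance between can5 and cell3 below 0.01 m or horizontal distance between can5 and cell4 below 0.01 m or horizontal distance between can5 and cell5 below 0.01 m)), for 0.2 s.
2. the bar's tip has passed through the left (near) ear (x of bar_tip in the frame of shaker between -0.012 and 0.012 m and angle between the x axis of bar and the y axis of shaker, either way round below 0.06 rad and z of bar_tip in the frame of shaker between 0.126 and 0.15 m and y of bar_tip in the frame of shaker below 0.088 m), for 0.1 s.
3. the bar's tip has passed through the right (far) ear as well (x of bar_tip in the frame of shaker between -0.012 and 0.012 m and angle between the x axis of bar and the y axis of shaker, either way round below 0.06 rad and z of bar_tip in the frame of shaker between 0.126 and 0.15 m and y of bar_tip in the frame of shaker below -0.108 m), for 0.1 s.
At the end, for the whole second after the job is handed in: Each can present upright (0.12 rad) on a cell floor (6 mm; 10 mm of its centre); bar through both ears, in line (0.06 rad), collar centre within 6 mm of the near hole centre and 8 mm of the ear face, tip within 12 mm of the hole line and 10 mm or more past the far ear; all at rest and released (all of step 1 and x of bar_tip in the frame of shaker between -0.012 and 0.012 m and angle between the x axis of bar and the y axis of shaker, either way round below 0.06 rad and z of bar_tip in the frame of shaker between 0.126 and 0.15 m and x of bar in the frame of near_hole between -0.006 and 0.006 m and z of bar in the frame of near_hole between -0.006 and 0.006 m and y of bar in the frame of near_hole between -0.008 and 0.008 m and y of bar_tip in the frame of shaker below -0.113 m and linear speed of each of bar, can1, can2, can3, can4, can5 below 0.02 m/s); the robot touches nothing.
It fails at once if a bystander is moved by more than 40 mm (distance of any of cup, tape_a, tape_b, sanding_block, discs, spray, spreader from where it was at the start of the episode above 0.04 m).
Of can1, can2, can3, can4, can5 only 3 to 5 are there at a start; the rules pass over those that are not, and their reading is None.
At some moment in a run one of can1, can2, can3, can4, can5 may be knocked a few centimetres aside while the robot is not near it.
It also fails if it takes over 210 s, if anything falls off the work surface, if the arm or the gripper's body presses on something with over 40 N, if the wrist force passes 120 N, or if a joint passes its speed limit or range.

## Working session

There is one attempt and no reset: what is moved stays moved. The work goes in short steps, Python scripts to look and compute and a shell command to move; the robot and the scene stay as the last step left them, time stands still between calls to the robot, and variables do not carry over. Pictures are saved under pics/ and viewed, at most 15 in all, crops included, and the job is handed in when it is done.

```bash
mkdir -p pics; ls; python3 - <<'E'
from plant import ctrl, optics
import cv2
s=ctrl.get_state(); print(s)
for n in("side","top"):
    d=optics.read_camera(n); cv2.imwrite(f"pics/{n}0.png",d["color"]); print(n,d["K"].tolist(),d["R"].tolist(),d["t"].tolist())
E
```

```text
pics
{'time': 0.0, 'qpos': array([ 1.19698463e+00,  2.87199775e-01,  1.57820559e+00,  1.01203516e-05,
        1.27862818e+00, -1.50022151e-01]), 'dq': array([ 6.44201899e-04, -3.07827293e-04, -1.66906345e-03,  1.21185093e-03,
       -6.67968827e-04, -4.56346453e-05]), 'joint_efforts': array([-7.14083690e-04, -4.05988812e+01, -2.92625427e+01, -1.62735332e-04,
        5.84434223e-03,  1.56898281e-07]), 'eef_pos': array([0.14951008, 0.65747511, 0.20350906]), 'tcp_rot': array([ 1.11662795e-01,  9.93745405e-01, -1.17756906e-03, -3.20692013e-04]), 'contact_force': array([-0.27365111, -0.20207844,  0.06725658]), 'wrist_torque': array([ 0.04889088,  0.00296953, -0.01508587]), 'finger_force': 0.0, 'opening': 0.9983551375798142}
side [[439.8474319871318, 0.0, 314.64747206483537], [0.0, 439.8474319871318, 240.32661954619698], [0.0, 0.0, 1.0]] [[-0.9941037407423559, -0.10698445102650518, -0.017665782762514508], [-0.04123743827800773, 0.5236866074192464, -0.8509123403112611], [0.10028572344218563, -0.8451666489209555, -0.5250105801080585]] [0.5530369858269514, 0.12505740310504912, 1.134808698882656]
top [[518.929945898663, 0.0, 321.682806972451], [0.0, 518.929945898663, 227.40251362059476], [0.0, 0.0, 1.0]] [[0.02273193251308899, -0.9997192361577872, 0.006686411616891864], [-0.9876254064354751, -0.023494035767461924, -0.15506155824871465], [0.15517511336352446, -0.0030788211132435047, -0.9878821817672234]] [-0.029746389419344203, 0.5641708316148047, 1.4517821192691722]
```

View pics/top0.png

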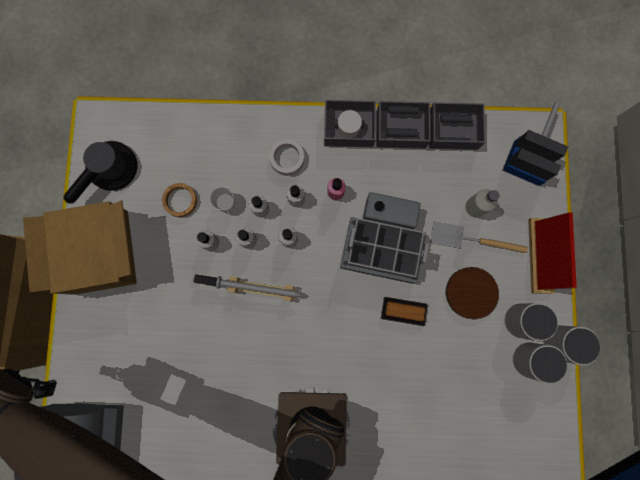

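View pics/side0.png

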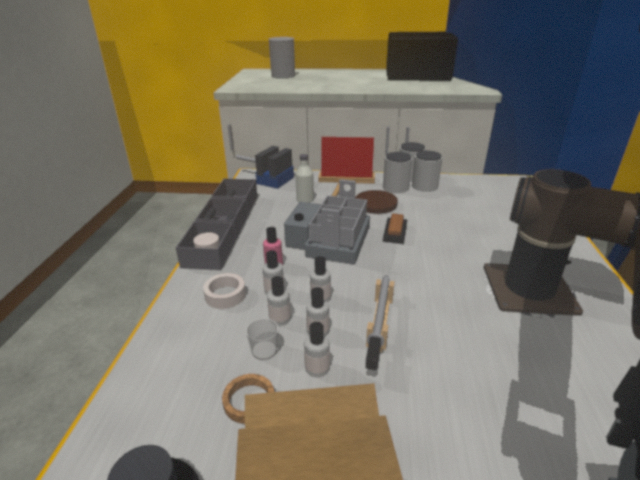

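Top view: five grey cans with black caps at about (206,240), (246,238), (288,237), (258,205), (296,195), and the pink look-alike at (337,188). The bar runs from (195,280) to (305,295) and the shaker is near (385,248). I'll enlarge both views.

```bash
python3 - <<'E'
import cv2
a=cv2.imread("pics/top0.png"); cv2.imwrite("pics/c1.png",cv2.resize(a[170:310,190:350],None,fx=5,fy=5,interpolation=cv2.INTER_CUBIC)[:600])
cv2.imwrite("pics/c2.png",cv2.resize(a[185:290,335:435],None,fx=5.7,fy=5.7,interpolation=cv2.INTER_CUBIC))
E
cat > h.py <<'E'
import numpy as np, cv2, json
from plant import ctrl, optics
def cam(n,save=None):
    d=optics.read_camera(n)
    if save: cv2.imwrite(save,d["color"])
    return d
def plane(d,u,v,z):
    K,R,t=map(np.array,(d["K"],d["R"],d["t"])); C=-R.T@t
    r=R.T@np.linalg.solve(K,[u,v,1.0]); return C+r*(z-C[2])/r[2]
def proj(d,X):
    p=np.array(d["K"])@(np.array(d["R"])@np.array(X)+np.array(d["t"])); return p[:2]/p[2]
def tri(ds,uvs):
    A=[];b=[]
    for d,(u,v) in zip(ds,uvs):
        R=np.array(d["R"]);t=np.array(d["t"]);K=np.array(d["K"]);C=-R.T@t
        r=R.T@np.linalg.solve(K,[u,v,1.0]);r/=np.linalg.norm(r);P=np.eye(3)-np.outer(r,r);A.append(P);b.append(P@C)
    return np.linalg.lstsq(np.vstack(A),np.hstack(b),rcond=None)[0]
E
python3 - <<'E'
from h import *
ds=cam("side"); dt=cam("top")
for d,n in((dt,"top"),(ds,"side")):
    g=d["color"].max(2); m=(g<45).astype(np.uint8)
    k,l,st,c=cv2.connectedComponentsWithStats(m)
    for i in range(1,k):
        x,y,w,h,a=st[i]
        if 20<a<400 and 150<x<400: print(n,st[i],c[i].round(1), plane(d,*c[i],0.1).round(3))
E
```

```text
top [356 120  12  18  87] [362.4 129.6] [ 0.842 -0.126  0.1  ]
top [397 129  20   3  26] [407.3 129.3] [ 0.846 -0.255  0.1  ]
top [325 139  50   8 342] [349.2 142.6] [ 0.802 -0.089  0.1  ]
top [333 179   9  11  82] [336.8 183.9] [ 0.681 -0.056  0.1  ]
top [291 186   9  11  83] [294.8 191.1] [0.657 0.061 0.1  ]
top [252 197  11  11  85] [256.8 201.8] [0.624 0.166 0.1  ]
top [374 201  11  10  82] [378.9 205.7] [ 0.621 -0.175  0.1  ]
top [364 215  51  14  82] [388.6 222.4] [ 0.574 -0.202  0.1  ]
top [355 221  23  21 219] [362.7 231.2] [ 0.548 -0.13   0.1  ]
top [377 226  22  19 159] [384. 234.] [ 0.541 -0.19   0.1  ]
top [283 229  10  11  78] [287.1 234. ] [0.535 0.079 0.1  ]
top [238 230  11  11  85] [243.3 235. ] [0.53 0.2  0.1 ]
top [399 230  10  20 108] [403.3 239.5] [ 0.527 -0.243  0.1  ]
top [198 233  12  10  91] [203.2 237.6] [0.52 0.31 0.1 ]
top [351 243  22  19 230] [358.8 250.9] [ 0.493 -0.12   0.1  ]
top [373 247  15  20 130] [377.8 256.2] [ 0.479 -0.173  0.1  ]
top [395 252  22  20 136] [401.1 260.1] [ 0.47  -0.237  0.1  ]
top [194 275  23  11 168] [205.1 279.8] [0.404 0.298 0.1  ]
top [382 297  45  29 392] [402.6 310.9] [ 0.332 -0.241  0.1  ]
side [169 460  29  20 381] [182.  471.4] [0.681 0.612 0.1  ]
```

View pics/c1.png

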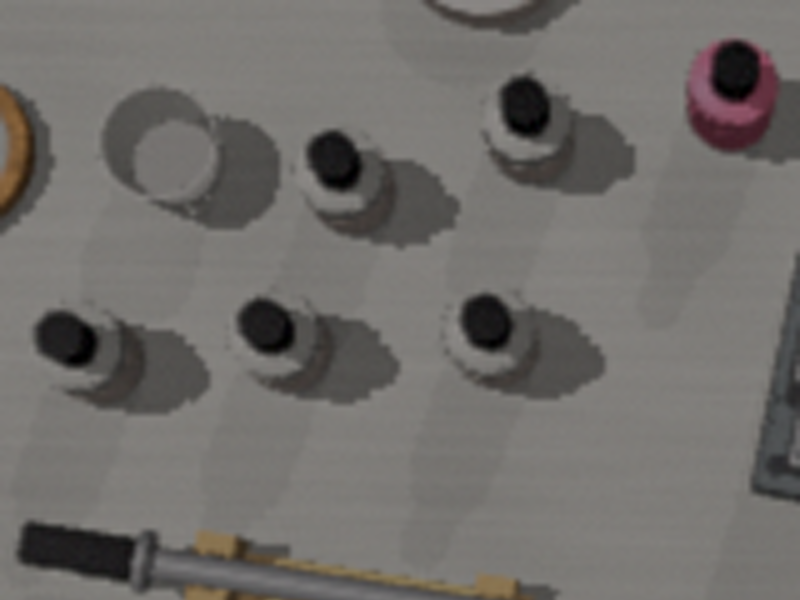

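View pics/c2.png

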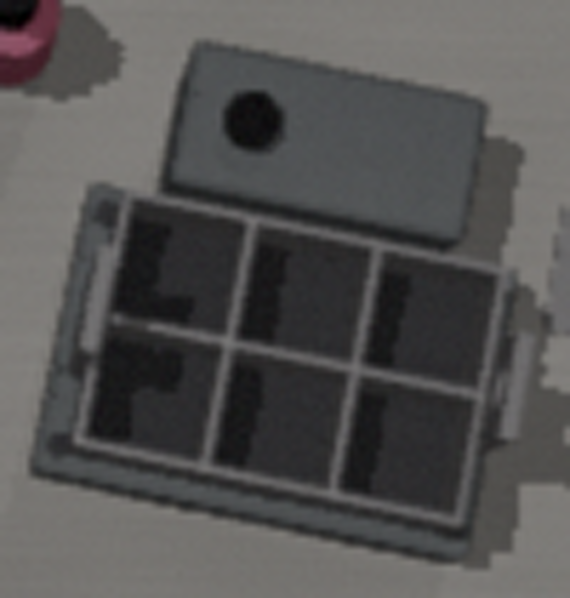

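The crop confirms the choice: five grey cans, with the one pink look-alike at crop (735,70) to be left alone. The cup is at crop (165,150). In the shaker crop the crate corners are at (128,195), (512,270), (460,522) and (78,440), with the motor housing at the top (+x). Next I'll solve the poses.

```bash
cat >> h.py <<'E'
def caps(d):
    m=(d["color"].max(2)<45).astype(np.uint8)
    k,l,st,c=cv2.connectedComponentsWithStats(m); out=[]
    for i in range(1,k):
        x,y,w,h,a=st[i]
        if 65<a<110 and 7<w<14 and 7<h<14 and 190<x<345: 
            col=d["color"][int(c[i][1])+7:int(c[i][1])+10,int(c[i][0])-3:int(c[i][0])+4].reshape(-1,3).mean(0)
            out.append((*plane(d,*c[i],0.0965)[:2], col[2]-col[1]>25))
    return out
E
python3 - <<'E'
from h import *
dt=cam("top"); ds=cam("side")
px=np.array([[128,195],[512,270],[460,522],[78,440],[240,343],[357,372],[255,228],[380,250],[208,468],[335,495]])
uv=(px+.5)/5.7-.5+[335,185]
loc=np.array([[64,95],[64,-95],[-64,-95],[-64,95],[0,31],[0,-31],[62,31],[62,-31],[-62,31],[-62,-31]])/1e3
W=np.array([plane(dt,*p,0.105)[:2] for p in uv])
mu,ml=W.mean(0),loc.mean(0);A=(loc-ml).T@(W-mu);a=np.arctan2(A[0,1]-A[1,0],A[0,0]+A[1,1])
R=np.array([[np.cos(a),-np.sin(a)],[np.sin(a),np.cos(a)]]);o=mu-R@ml
print("shaker",o.round(4),np.degrees(a).round(2),"res mm\n",((W-o-loc@R.T)*1e3).round(1).tolist())
print("yaw y axis",np.degrees(a)+90)
for i,c in enumerate([[-31,62],[-31,0],[-31,-62],[31,62],[31,0],[31,-62]]): print("cell",i,(o+R@np.array(c)/1e3).round(4))
for z,n in((.138,"hole"),): print(n,(o+R@[0,.103]).round(4),(o+R@[0,-.103]).round(4))
for c in caps(dt): print("can",np.round(c,4))
# bar: crop 5x offset(190,170): handle edge and collar etc at z=.05
for n,p in (("handle butt",(22,545)),("collar",(146,558)),("shaft",(180,565)),("shaft2",(480,593))):
    q=(np.array(p)+.5)/5-.5+[190,170]; print(n,plane(dt,*q,.05).round(4))
g=ds["color"].max(2); m=(g<70).astype(np.uint8)
k,l,st,c=cv2.connectedComponentsWithStats(m)
for i in range(1,k):
    x,y,w,h,A=st[i]
    if 60<A<900 and 230<x<400 and 200<y<400: print("side",st[i],c[i].round(1),plane(ds,*c[i],.0965).round(4))
E
```

```text
shaker [ 0.5039 -0.1956] -10.6 res mm
 [[-2.7, 0.1], [-0.2, 0.2], [3.1, 2.5], [3.2, -0.9], [0.8, -3.7], [-0.6, 0.7], [-3.7, 0.7], [-1.7, 0.9], [1.0, -0.2], [0.9, -0.2]]
yaw y axis 79.40189313039842
cell 0 [ 0.4849 -0.1289]
cell 1 [ 0.4735 -0.1899]
cell 2 [ 0.4621 -0.2508]
cell 3 [ 0.5458 -0.1403]
cell 4 [ 0.5344 -0.2013]
cell 5 [ 0.523  -0.2622]
hole [ 0.5229 -0.0943] [ 0.485  -0.2968]
can [ 0.6817 -0.0562  1.    ]
can [0.6581 0.0614 0.    ]
can [0.6246 0.167  0.    ]
can [0.5355 0.0789 0.    ]
can [0.53   0.2003 0.    ]
can [0.5203 0.3106 0.    ]
handle butt [0.409  0.3404 0.05  ]
collar [0.4033 0.2701 0.05  ]
shaft [0.3998 0.2507 0.05  ]
shaft2 [0.388  0.0811 0.05  ]
side [384 221  22  22 172] [395.2 235.6] [ 0.3447 -0.0794  0.0965]
side [267 228   9  14 103] [271.1 234.6] [ 0.6805 -0.0583  0.0965]
side [267 251  10  17 140] [271.5 259. ] [0.6568 0.0589 0.0965]
side [315 256  11  18 154] [319.9 264.7] [0.5338 0.0736 0.0965]
side [272 277  11  18 175] [277.2 285.3] [0.6232 0.1641 0.0965]
side [312 288  11  19 186] [317.1 297. ] [0.5279 0.1982 0.0965]
side [310 323  13  21 232] [316.2 332.7] [0.5182 0.3096 0.0965]
side [367 338  13  32 314] [373. 353.] [0.4063 0.3539 0.0965]
```

```bash
cat >> h.py <<'E'
from scipy.spatial.transform import Rotation as Ro
def plan(x,y,z,yaw=79.4):
    "shift in tool axes (mm) and rz (deg) to put TCP at x,y,z pointing down, tool y at yaw"
    s=ctrl.get_state(); T=Ro.from_quat(s["tcp_rot"]); M=T.as_matrix()
    d=M.T@(np.array([x,y,z])-s["eef_pos"])*1e3
    a=np.radians(yaw); yt=np.array([np.cos(a),np.sin(a),0]); zt=np.array([0,0,-1.]); G=np.column_stack([np.cross(yt,zt),yt,zt])
    r=np.degrees((T.inv()*Ro.from_matrix(G)).as_rotvec())
    print("t",round(s["time"],2),"pos",s["eef_pos"].round(4),"yaw",np.degrees(np.arctan2(M[1,1],M[0,1])).round(2),"shift",d.round(1),"rot",r.round(2),"F",s["contact_force"].round(1),"open",round(s["opening"],3),"ff",round(s["finger_force"],1))
E
python3 -c "
from h import *
plan(.535,.0765,.2)"
```

```text
t 0.3 pos [0.1497 0.658  0.2044] yaw 77.18 shift [-504.8 -481.4    4.7] rot [-0.05 -0.01 -2.22] F [ 0.4 -0.4  0.6] open 1.001 ff 0.0
```

```bash
R='{"x":-25.2,"y":-24.1,"z":0,"rx":0,"ry":0,"rz":0,"grip":0.6}'; python3 -m creep '[{"x":-25.2,"y":-24.1,"z":0,"rx":0,"ry":0,"rz":0,"grip":0.6},{"x":-25.2,"y":-24.1,"z":0,"rx":0,"ry":0,"rz":0,"grip":0.6},{"x":-25.2,"y":-24.1,"z":0,"rx":0,"ry":0,"rz":0,"grip":0.6},{"x":-25.2,"y":-24.1,"z":0,"rx":0,"ry":0,"rz":0,"grip":0.6},{"x":-25.2,"y":-24.1,"z":0,"rx":0,"ry":0,"rz":0,"grip":0.6},{"x":-25.2,"y":-24.1,"z":0,"rx":0,"ry":0,"rz":0,"grip":0.6},{"x":-25.2,"y":-24.1,"z":0,"rx":0,"ry":0,"rz":0,"grip":0.6},{"x":-25.2,"y":-24.1,"z":0,"rx":0,"ry":0,"rz":0,"grip":0.6},{"x":-25.2,"y":-24.1,"z":0,"rx":0,"ry":0,"rz":0,"grip":0.6},{"x":-25.2,"y":-24.1,"z":0,"rx":0,"ry":0,"rz":0,"grip":0.6}]' 40
python3 -m creep '[{"x":-28,"y":-26.8,"z":0,"rx":0,"ry":0,"rz":0,"grip":0.6},{"x":-28,"y":-26.8,"z":0,"rx":0,"ry":0,"rz":0,"grip":0.6},{"x":-28,"y":-26.8,"z":0,"rx":0,"ry":0,"rz":0,"grip":0.6},{"x":-28,"y":-26.8,"z":0,"rx":0,"ry":0,"rz":0,"grip":0.6},{"x":-28,"y":-26.8,"z":0,"rx":0,"ry":0,"rz":0,"grip":0.6},{"x":-28,"y":-26.8,"z":0,"rx":0,"ry":0,"rz":0,"grip":0.6},{"x":-28,"y":-26.8,"z":0,"rx":0,"ry":0,"rz":0,"grip":0.6},{"x":-28,"y":-26.8,"z":0,"rx":0,"ry":0,"rz":0,"grip":0.6},{"x":-28,"y":-26.8,"z":0,"rx":0,"ry":0,"rz":0,"grip":0.6},{"x":0,"y":0,"z":0,"rx":0,"ry":0,"rz":-2.2,"grip":0.6}]'
python3 -c "
from h import *
plan(.535,.0765,.082)"
```

```text
time: 1.13
eef_pos: [0.3426, 0.3658, 0.2051]
tcp_rot: [0.111, 0.994, 0.0, 0.0]
contact_force: [0.4, 0.7, -0.1]
opening: 0.599
finger_force: 0.0
time: 1.97
eef_pos: [0.5373, 0.0707, 0.2053]
tcp_rot: [0.095, 0.995, -0.001, 0.001]
contact_force: [-0.7, 0.4, 0.2]
opening: 0.602
finger_force: 0.0
t 1.97 pos [0.5373 0.0707 0.2053] yaw 79.08 shift [  3.7   5.5 123.3] rot [-0.11  0.16 -0.32] F [-0.7  0.4  0.2] open 0.602 ff 0.0
```

```bash
python3 -m creep '[{"z":0},{"z":0},{"z":10},{"z":10},{"z":10},{"z":10},{"z":10},{"z":10},{"z":0},{"z":0}]'
python3 -c "
from h import *
plan(.535,.0765,.082)
for c in caps(cam('top')): print('can',np.round(c,4))"
```

```text
t 1.97 pos [0.5373 0.0707 0.2053] yaw 79.08 shift [  3.7   5.5 123.3] rot [-0.11  0.16 -0.32] F [-0.7  0.4  0.2] open 0.602 ff 0.0
can [ 0.6816 -0.0561  1.    ]
can [0.5205 0.3104 0.    ]$[0]: bad value
```

```bash
python3 -m creep '[{"x":0,"y":0,"z":0,"rx":0,"ry":0,"rz":0,"grip":0.6},{"x":0,"y":0,"z":0,"rx":0,"ry":0,"rz":0,"grip":0.6},{"x":0,"y":0,"z":10,"rx":0,"ry":0,"rz":0,"grip":0.6},{"x":0,"y":0,"z":10,"rx":0,"ry":0,"rz":0,"grip":0.6},{"x":0,"y":0,"z":10,"rx":0,"ry":0,"rz":0,"grip":0.6},{"x":0,"y":0,"z":10,"rx":0,"ry":0,"rz":0,"grip":0.6},{"x":0,"y":0,"z":10,"rx":0,"ry":0,"rz":0,"grip":0.6},{"x":0,"y":0,"z":10,"rx":0,"ry":0,"rz":0,"grip":0.6},{"x":0,"y":0,"z":0,"rx":0,"ry":0,"rz":0,"grip":0.6},{"x":0,"y":0,"z":0,"rx":0,"ry":0,"rz":0,"grip":0.6}]'
cat >> h.py <<'E'
def scaps(d):
    m=(d["color"].max(2)<70).astype(np.uint8)
    k,l,st,c=cv2.connectedComponentsWithStats(m); out=[]
    for i in range(1,k):
        x,y,w,h,A=st[i]
        if 90<A<300 and 7<w<15 and 12<h<24 and 230<x<400 and 200<y<400: out.append(plane(d,*c[i],.0965)[:2])
    return out
E
python3 -c "
from h import *
plan(.535,.0765,.082)
for c in scaps(cam('side')): print('can',np.round(c,4))"
```

```text
time: 2.85
eef_pos: [0.5336, 0.0762, 0.1438]
tcp_rot: [0.093, 0.996, -0.0, -0.001]
contact_force: [0.5, -0.8, 0.0]
opening: 0.6
finger_force: 0.0
t 2.85 pos [0.5336 0.0762 0.1438] yaw 79.38 shift [-1.5  0.6 61.8] rot [-0.02 -0.12 -0.02] F [ 0.5 -0.8  0. ] open 0.6 ff 0.0
can [ 0.6803 -0.0586]
can [0.6567 0.0591]
can [0.5333 0.073 ]
can [0.6226 0.1647]
can [0.5281 0.1988]
can [0.5181 0.3094]
```

```bash
python3 -m creep '[{"x":-1.5,"y":0,"z":12,"rx":0,"ry":0,"rz":0,"grip":0.6},{"x":0,"y":0,"z":12,"rx":0,"ry":0,"rz":0,"grip":0.6},{"x":0,"y":0,"z":12,"rx":0,"ry":0,"rz":0,"grip":0.6},{"x":0,"y":0,"z":12,"rx":0,"ry":0,"rz":0,"grip":0.6},{"x":0,"y":0,"z":12,"rx":0,"ry":0,"rz":0,"grip":0.6},{"x":0,"y":0,"z":2,"rx":0,"ry":0,"rz":0,"grip":0.6},{"x":0,"y":0,"z":0,"rx":0,"ry":0,"rz":0,"grip":0.5},{"x":0,"y":0,"z":0,"rx":0,"ry":0,"rz":0,"grip":0.4},{"x":0,"y":0,"z":0,"rx":0,"ry":0,"rz":0,"grip":0.3},{"x":0,"y":0,"z":0,"rx":0,"ry":0,"rz":0,"grip":0.2}]' 50
python3 -m creep '[{"x":0,"y":0,"z":0,"rx":0,"ry":0,"rz":0,"grip":0.2},{"x":0,"y":0,"z":0,"rx":0,"ry":0,"rz":0,"grip":0.2},{"x":0,"y":0,"z":-10,"rx":0,"ry":0,"rz":0,"grip":0.2},{"x":0,"y":0,"z":-20,"rx":0,"ry":0,"rz":0,"grip":0.2},{"x":0,"y":0,"z":-30,"rx":0,"ry":0,"rz":0,"grip":0.2},{"x":0,"y":0,"z":-30,"rx":0,"ry":0,"rz":0,"grip":0.2},{"x":0,"y":0,"z":-30,"rx":0,"ry":0,"rz":0,"grip":0.2},{"x":0,"y":0,"z":-30,"rx":0,"ry":0,"rz":0,"grip":0.2},{"x":0,"y":0,"z":-20,"rx":0,"ry":0,"rz":0,"grip":0.2},{"x":0,"y":0,"z":-5,"rx":0,"ry":0,"rz":0,"grip":0.2}]'
python3 -c "
from h import *
plan(.523,-.2622,.257)"
```

```text
time: 3.73
eef_pos: [0.5364, 0.076, 0.0838]
tcp_rot: [0.093, 0.996, 0.0, 0.001]
contact_force: [-0.6, 0.4, 0.7]
opening: 0.293
finger_force: 49.0
time: 4.57
eef_pos: [0.5374, 0.0756, 0.2633]
tcp_rot: [0.093, 0.996, -0.0, 0.004]
contact_force: [0.4, -0.5, -1.5]
opening: 0.3
finger_force: 49.5
t 4.57 pos [0.5374 0.0756 0.2633] yaw 79.38 shift [ -48.  -334.7    6.4] rot [ 0.03  0.46 -0.02] F [ 0.4 -0.5 -1.5] open 0.3 ff 49.5
```

```bash
python3 -m creep '[{"x":-5,"y":-35,"z":0,"rx":0,"ry":0,"rz":0,"grip":0.2},{"x":-5,"y":-35,"z":0,"rx":0,"ry":0,"rz":0,"grip":0.2},{"x":-5,"y":-35,"z":0,"rx":0,"ry":0,"rz":0,"grip":0.2},{"x":-5,"y":-35,"z":0,"rx":0,"ry":0,"rz":0,"grip":0.2},{"x":-5,"y":-35,"z":0,"rx":0,"ry":0,"rz":0,"grip":0.2},{"x":-5,"y":-35,"z":0,"rx":0,"ry":0,"rz":0,"grip":0.2},{"x":-5,"y":-35,"z":0,"rx":0,"ry":0,"rz":0,"grip":0.2},{"x":-5,"y":-35,"z":0,"rx":0,"ry":0,"rz":0,"grip":0.2},{"x":-5,"y":-35,"z":0,"rx":0,"ry":0,"rz":0,"grip":0.2},{"x":-3,"y":-20,"z":0,"rx":0,"ry":0,"rz":0,"grip":0.2}]'
python3 -m creep '[{"x":0,"y":0,"z":0,"rx":0,"ry":0,"rz":0,"grip":0.2},{"x":0,"y":0,"z":0,"rx":0,"ry":0,"rz":0,"grip":0.2},{"x":0,"y":0,"z":10,"rx":0,"ry":0,"rz":0,"grip":0.2},{"x":0,"y":0,"z":10,"rx":0,"ry":0,"rz":0,"grip":0.2},{"x":0,"y":0,"z":10,"rx":0,"ry":0,"rz":0,"grip":0.2},{"x":0,"y":0,"z":10,"rx":0,"ry":0,"rz":0,"grip":0.2},{"x":0,"y":0,"z":10,"rx":0,"ry":0,"rz":0,"grip":0.2},{"x":0,"y":0,"z":0,"rx":0,"ry":0,"rz":0,"grip":0.2},{"x":0,"y":0,"z":0,"rx":0,"ry":0,"rz":0,"grip":0.2},{"x":0,"y":0,"z":0,"rx":0,"ry":0,"rz":0,"grip":0.2}]'
python3 -c "
from h import *
plan(.523,-.2622,.205)
a=cam('side')['color'];b=cam('top')['color']
A=cv2.resize(a[180:280,270:390],(400,333),interpolation=cv2.INTER_CUBIC);B=cv2.resize(b[185:285,335:435],(400,400),interpolation=cv2.INTER_CUBIC)
o=np.zeros((400,800,3),np.uint8);o[:333,:400]=A;o[:,400:]=B;cv2.imwrite('pics/p5.png',o)"
```

```text
time: 5.4
eef_pos: [0.5195, -0.2655, 0.2558]
tcp_rot: [0.094, 0.996, -0.0, -0.002]
contact_force: [0.2, -0.4, -2.0]
opening: 0.294
finger_force: 49.7
time: 6.23
eef_pos: [0.5214, -0.2623, 0.2082]
tcp_rot: [0.092, 0.996, -0.0, 0.0]
contact_force: [0.8, 0.1, -2.6]
opening: 0.295
finger_force: 49.7
t 6.23 pos [ 0.5214 -0.2623  0.2082] yaw 79.39 shift [-1.6  0.4  3.2] rot [-0.01  0.03 -0.01] F [ 0.8  0.1 -2.6] open 0.295 ff 49.7
```

View pics/p5.png

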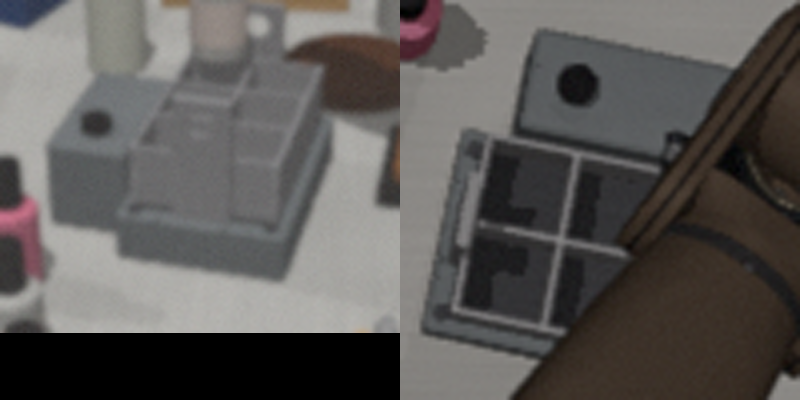

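The left panel (side) shows the crate with the can held over its far-left cell at about (220,30). Crate rim corners sit near (132,150), (278,185) and (323,68). I'll check the shaker pose against this view.

```bash
python3 - <<'E'
from h import *
ds=cam("side");dt=cam("top")
o=np.array([.5039,-.1956]);a=np.radians(-10.6);R=np.array([[np.cos(a),-np.sin(a)],[np.sin(a),np.cos(a)]])
for l,z in(([64,95],105),([-64,95],105),([-64,-95],105),([-75,111],46),([75,111],46),([0,103],138),([0,31],105)):
    P=[*(o+R@np.array(l)/1e3),z/1e3]
    print(l,z,"side crop",((proj(ds,P)-[270,180]+.5)*3.333).round(0),"top crop",((proj(dt,P)-[335,185]+.5)*4+[400,0]).round(0))
b=ds["color"][175:285,260:370]; cv2.imwrite("pics/s1.png",cv2.resize(b,None,fx=5.4,fy=5.4,interpolation=cv2.INTER_CUBIC))
E
```

```text
[64, 95] 105 side crop [130. 146.] top crop [490. 133.]
[-64, 95] 105 side crop [279. 165.] top crop [454. 314.]
[-64, -95] 105 side crop [323.  66.] top crop [727. 371.]
[-75, 111] 46 side crop [285. 238.] top crop [424. 331.]
[75, 111] 46 side crop [114. 213.] top crop [466. 128.]
[0, 103] 138 side crop [201. 125.] top crop [464. 214.]
[0, 31] 105 side crop [222. 120.] top crop [563. 242.]
```

View pics/s1.png

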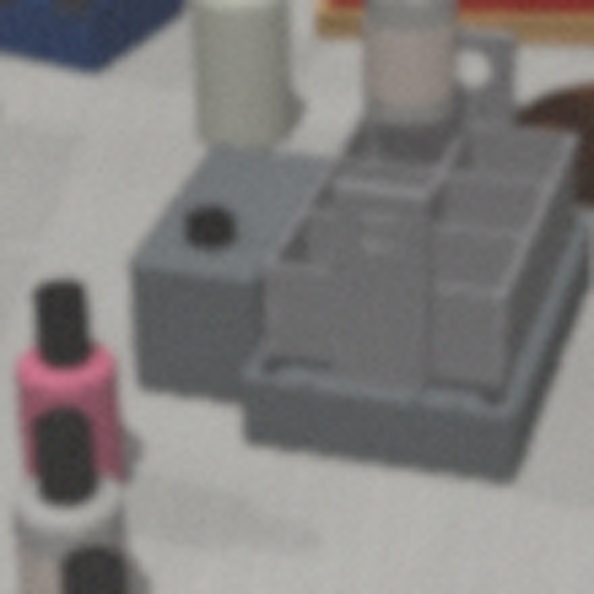

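```bash
python3 - <<'E'
from h import *
ds=cam("side")
p=[.5214,-.2623,.125]
print("pred can axis at TCP",proj(ds,p),"du/dx per mm",(proj(ds,[.5224,-.2623,.125])-proj(ds,p)))
g=ds["color"][188:198].astype(int)
m=np.abs(ds["color"].astype(int)[190:196,320:350]).mean(0); print(m.round(0).tolist())
plan(.523,-.261,.205)
E
```

```text
pred can axis at TCP [334.48087208 194.42453154] du/dx per mm [-0.32699802 -0.01007613]
[[168.0, 171.0, 172.0], [166.0, 171.0, 172.0], [168.0, 172.0, 173.0], [167.0, 171.0, 172.0], [167.0, 170.0, 171.0], [165.0, 169.0, 170.0], [156.0, 160.0, 162.0], [137.0, 139.0, 142.0], [121.0, 125.0, 129.0], [118.0, 122.0, 128.0], [121.0, 124.0, 130.0], [126.0, 130.0, 136.0], [126.0, 131.0, 138.0], [129.0, 134.0, 140.0], [128.0, 134.0, 141.0], [129.0, 134.0, 140.0], [128.0, 134.0, 140.0], [128.0, 132.0, 140.0], [125.0, 130.0, 136.0], [123.0, 128.0, 134.0], [118.0, 122.0, 128.0], [116.0, 120.0, 126.0], [111.0, 115.0, 119.0], [103.0, 106.0, 110.0], [97.0, 98.0, 100.0], [100.0, 100.0, 102.0], [110.0, 110.0, 112.0], [115.0, 115.0, 116.0], [115.0, 115.0, 116.0], [112.0, 111.0, 112.0]]
t 6.48 pos [ 0.5214 -0.2625  0.2087] yaw 79.37 shift [-1.3  1.8  3.7] rot [-0.04  0.07 -0.03] F [ 1.2  0.5 -2.4] open 0.297 ff 49.7
```

```bash
python3 -m creep '[{"x":-1.4,"y":1.5,"z":0,"rx":0,"ry":0,"rz":0,"grip":0.2},{"x":0,"y":0,"z":5,"rx":0,"ry":0,"rz":0,"grip":0.2},{"x":0,"y":0,"z":5,"rx":0,"ry":0,"rz":0,"grip":0.2},{"x":0,"y":0,"z":5,"rx":0,"ry":0,"rz":0,"grip":0.2},{"x":0,"y":0,"z":5,"rx":0,"ry":0,"rz":0,"grip":0.2},{"x":0,"y":0,"z":5,"rx":0,"ry":0,"rz":0,"grip":0.2},{"x":0,"y":0,"z":5,"rx":0,"ry":0,"rz":0,"grip":0.2},{"x":0,"y":0,"z":5,"rx":0,"ry":0,"rz":0,"grip":0.2},{"x":0,"y":0,"z":0,"rx":0,"ry":0,"rz":0,"grip":0.2},{"x":0,"y":0,"z":0,"rx":0,"ry":0,"rz":0,"grip":0.2}]'
python3 -c "
from h import *
plan(.523,-.261,.1345); print(ctrl.get_state()['wrist_torque'])"
```

```text
time: 7.32
eef_pos: [0.5225, -0.2608, 0.1723]
tcp_rot: [0.093, 0.996, 0.0, -0.0]
contact_force: [-0.8, -0.9, -2.8]
opening: 0.294
finger_force: 49.8
t 7.32 pos [ 0.5225 -0.2608  0.1723] yaw 79.38 shift [-0.5 -0.1 37.8] rot [ 0.03 -0.05 -0.02] F [-0.8 -0.9 -2.8] open 0.294 ff 49.8
[-0.04450018 -0.02965788 -0.01290112]
```

Inside the cell with no side force, so I'll go down to the floor.

```bash
python3 -m creep '[{"x":0,"y":0,"z":5,"rx":0,"ry":0,"rz":0,"grip":0.2},{"x":0,"y":0,"z":5,"rx":0,"ry":0,"rz":0,"grip":0.2},{"x":0,"y":0,"z":5,"rx":0,"ry":0,"rz":0,"grip":0.2},{"x":0,"y":0,"z":5,"rx":0,"ry":0,"rz":0,"grip":0.2},{"x":0,"y":0,"z":5,"rx":0,"ry":0,"rz":0,"grip":0.2},{"x":0,"y":0,"z":5,"rx":0,"ry":0,"rz":0,"grip":0.2},{"x":0,"y":0,"z":5,"rx":0,"ry":0,"rz":0,"grip":0.2},{"x":0,"y":0,"z":2,"rx":0,"ry":0,"rz":0,"grip":0.2},{"x":0,"y":0,"z":0,"rx":0,"ry":0,"rz":0,"grip":0.2},{"x":0,"y":0,"z":0,"rx":0,"ry":0,"rz":0,"grip":0.2}]'
python3 -c "
from h import *
plan(.523,-.261,.1345); print(ctrl.get_state()['wrist_torque'])"
```

```text
time: 8.15
eef_pos: [0.5227, -0.261, 0.1358]
tcp_rot: [0.093, 0.996, 0.0, -0.0]
contact_force: [1.1, -0.2, -2.5]
opening: 0.291
finger_force: 49.8
t 8.15 pos [ 0.5227 -0.261   0.1358] yaw 79.38 shift [-0.3  0.1  1.3] rot [ 0.   -0.01 -0.02] F [ 1.1 -0.2 -2.5] open 0.291 ff 49.8
[-0.00774394  0.00409894 -0.00198891]
```

```bash
python3 -m creep '[{"x":0,"y":0,"z":2,"rx":0,"ry":0,"rz":0,"grip":0.2},{"x":0,"y":0,"z":0,"rx":0,"ry":0,"rz":0,"grip":0.2},{"x":0,"y":0,"z":0,"rx":0,"ry":0,"rz":0,"grip":0.4},{"x":0,"y":0,"z":0,"rx":0,"ry":0,"rz":0,"grip":0.55},{"x":0,"y":0,"z":0,"rx":0,"ry":0,"rz":0,"grip":0.55},{"x":0,"y":0,"z":-5,"rx":0,"ry":0,"rz":0,"grip":0.55},{"x":0,"y":0,"z":-15,"rx":0,"ry":0,"rz":0,"grip":0.55},{"x":0,"y":0,"z":-20,"rx":0,"ry":0,"rz":0,"grip":0.55},{"x":0,"y":0,"z":-20,"rx":0,"ry":0,"rz":0,"grip":0.55},{"x":0,"y":0,"z":-10,"rx":0,"ry":0,"rz":0,"grip":0.6}]'
python3 -m creep '[{"x":-7.3,"y":34,"z":0,"rx":0,"ry":0,"rz":0,"grip":0.6},{"x":-7.3,"y":34,"z":0,"rx":0,"ry":0,"rz":0,"grip":0.6},{"x":-7.3,"y":34,"z":0,"rx":0,"ry":0,"rz":0,"grip":0.6},{"x":-7.3,"y":34,"z":0,"rx":0,"ry":0,"rz":0,"grip":0.6},{"x":-7.3,"y":34,"z":0,"rx":0,"ry":0,"rz":0,"grip":0.6},{"x":-7.3,"y":34,"z":0,"rx":0,"ry":0,"rz":0,"grip":0.6},{"x":-7.3,"y":34,"z":0,"rx":0,"ry":0,"rz":0,"grip":0.6},{"x":-7.3,"y":34,"z":0,"rx":0,"ry":0,"rz":0,"grip":0.6},{"x":-7.3,"y":34,"z":0,"rx":0,"ry":0,"rz":0,"grip":0.6},{"x":-7.3,"y":34,"z":0,"rx":0,"ry":0,"rz":0,"grip":0.6}]'
python3 -m creep '[{"x":0,"y":0,"z":0,"rx":0,"ry":0,"rz":0,"grip":0.6},{"x":0,"y":0,"z":0,"rx":0,"ry":0,"rz":0,"grip":0.6},{"x":0,"y":0,"z":0,"rx":0,"ry":0,"rz":0,"grip":0.6},{"x":0,"y":0,"z":10,"rx":0,"ry":0,"rz":0,"grip":0.6},{"x":0,"y":0,"z":10,"rx":0,"ry":0,"rz":0,"grip":0.6},{"x":0,"y":0,"z":10,"rx":0,"ry":0,"rz":0,"grip":0.6},{"x":0,"y":0,"z":10,"rx":0,"ry":0,"rz":0,"grip":0.6},{"x":0,"y":0,"z":0,"rx":0,"ry":0,"rz":0,"grip":0.6},{"x":0,"y":0,"z":0,"rx":0,"ry":0,"rz":0,"grip":0.6},{"x":0,"y":0,"z":0,"rx":0,"ry":0,"rz":0,"grip":0.6}]'
python3 -c "
from h import *
plan(.6575,.060,.082)
for c in scaps(cam('side')): print('side',np.round(c,4))
for c in caps(cam('top','pics/t2.png')): print('top',np.round(c,4))"
```

```text
time: 8.98
eef_pos: [0.524, -0.262, 0.2078]
tcp_rot: [0.093, 0.996, -0.001, 0.002]
contact_force: [1.1, 0.5, 1.0]
opening: 0.599
finger_force: 0.0
time: 9.82
eef_pos: [0.6577, 0.0614, 0.2042]
tcp_rot: [0.093, 0.996, -0.0, 0.0]
contact_force: [1.0, 0.0, 0.3]
opening: 0.597
finger_force: 0.0
time: 10.65
eef_pos: [0.6573, 0.0595, 0.1639]
tcp_rot: [0.093, 0.996, 0.0, 0.0]
contact_force: [0.5, 0.5, 0.7]
opening: 0.6
finger_force: 0.0
t 10.65 pos [0.6573 0.0595 0.1639] yaw 79.36 shift [-0.1  0.6 81.9] rot [ 0.    0.   -0.04] F [0.5 0.5 0.7] open 0.6 ff 0.0
side [ 0.6797 -0.0572]
side [0.6567 0.0582]
side [0.6228 0.1643]
side [0.5279 0.1996]
side [0.518  0.3097]
top [ 0.6814 -0.0556  1.    ]
top [0.5304 0.2001 0.    ]
top [0.5205 0.3106 0.    ]
```

```bash
python3 -m creep '[{"x":0,"y":0,"z":20,"rx":0,"ry":0,"rz":0,"grip":0.6},{"x":0,"y":0,"z":20,"rx":0,"ry":0,"rz":0,"grip":0.6},{"x":0,"y":0,"z":20,"rx":0,"ry":0,"rz":0,"grip":0.6},{"x":0,"y":0,"z":15,"rx":0,"ry":0,"rz":0,"grip":0.6},{"x":0,"y":0,"z":6,"rx":0,"ry":0,"rz":0,"grip":0.6},{"x":0,"y":0,"z":0,"rx":0,"ry":0,"rz":0,"grip":0.6},{"x":0,"y":0,"z":0,"rx":0,"ry":0,"rz":0,"grip":0.5},{"x":0,"y":0,"z":0,"rx":0,"ry":0,"rz":0,"grip":0.4},{"x":0,"y":0,"z":0,"rx":0,"ry":0,"rz":0,"grip":0.3},{"x":0,"y":0,"z":0,"rx":0,"ry":0,"rz":0,"grip":0.2}]' 50
python3 -m creep '[{"x":0,"y":0,"z":0,"rx":0,"ry":0,"rz":0,"grip":0.2},{"x":0,"y":0,"z":0,"rx":0,"ry":0,"rz":0,"grip":0.2},{"x":0,"y":0,"z":-10,"rx":0,"ry":0,"rz":0,"grip":0.2},{"x":0,"y":0,"z":-20,"rx":0,"ry":0,"rz":0,"grip":0.2},{"x":0,"y":0,"z":-30,"rx":0,"ry":0,"rz":0,"grip":0.2},{"x":0,"y":0,"z":-30,"rx":0,"ry":0,"rz":0,"grip":0.2},{"x":0,"y":0,"z":-30,"rx":0,"ry":0,"rz":0,"grip":0.2},{"x":0,"y":0,"z":-30,"rx":0,"ry":0,"rz":0,"grip":0.2},{"x":0,"y":0,"z":-20,"rx":0,"ry":0,"rz":0,"grip":0.2},{"x":0,"y":0,"z":-5,"rx":0,"ry":0,"rz":0,"grip":0.2}]'
python3 -m creep '[{"x":7.4,"y":-27.8,"z":0,"rx":0,"ry":0,"rz":0,"grip":0.2},{"x":7.4,"y":-27.8,"z":0,"rx":0,"ry":0,"rz":0,"grip":0.2},{"x":7.4,"y":-27.8,"z":0,"rx":0,"ry":0,"rz":0,"grip":0.2},{"x":7.4,"y":-27.8,"z":0,"rx":0,"ry":0,"rz":0,"grip":0.2},{"x":7.4,"y":-27.8,"z":0,"rx":0,"ry":0,"rz":0,"grip":0.2},{"x":7.4,"y":-27.8,"z":0,"rx":0,"ry":0,"rz":0,"grip":0.2},{"x":7.4,"y":-27.8,"z":0,"rx":0,"ry":0,"rz":0,"grip":0.2},{"x":7.4,"y":-27.8,"z":0,"rx":0,"ry":0,"rz":0,"grip":0.2},{"x":7.4,"y":-27.8,"z":0,"rx":0,"ry":0,"rz":0,"grip":0.2},{"x":7.4,"y":-27.8,"z":0,"rx":0,"ry":0,"rz":0,"grip":0.2}]'
python3 -m creep '[{"x":0,"y":0,"z":0,"rx":0,"ry":0,"rz":0,"grip":0.2},{"x":0,"y":0,"z":0,"rx":0,"ry":0,"rz":0,"grip":0.2},{"x":0,"y":0,"z":10,"rx":0,"ry":0,"rz":0,"grip":0.2},{"x":0,"y":0,"z":10,"rx":0,"ry":0,"rz":0,"grip":0.2},{"x":0,"y":0,"z":10,"rx":0,"ry":0,"rz":0,"grip":0.2},{"x":0,"y":0,"z":10,"rx":0,"ry":0,"rz":0,"grip":0.2},{"x":0,"y":0,"z":10,"rx":0,"ry":0,"rz":0,"grip":0.2},{"x":0,"y":0,"z":0,"rx":0,"ry":0,"rz":0,"grip":0.2},{"x":0,"y":0,"z":0,"rx":0,"ry":0,"rz":0,"grip":0.2},{"x":0,"y":0,"z":0,"rx":0,"ry":0,"rz":0,"grip":0.2}]'
python3 -c "
from h import *
plan(.5332,-.2001,.136)
b=cam('side')['color'][155:265,260:370]; cv2.imwrite('pics/s2.png',cv2.resize(b,None,fx=5.4,fy=5.4,interpolation=cv2.INTER_CUBIC))"
```

```text
time: 11.58
eef_pos: [0.6586, 0.0598, 0.0852]
tcp_rot: [0.093, 0.996, 0.0, 0.002]
contact_force: [0.3, 0.1, 3.3]
opening: 0.29
finger_force: 48.9
time: 12.42
eef_pos: [0.6585, 0.0594, 0.2629]
tcp_rot: [0.093, 0.996, -0.0, 0.003]
contact_force: [1.3, -0.3, -0.9]
opening: 0.292
finger_force: 49.4
time: 13.25
eef_pos: [0.5312, -0.2005, 0.2554]
tcp_rot: [0.093, 0.996, 0.001, -0.002]
contact_force: [0.5, -0.1, -1.8]
opening: 0.293
finger_force: 49.5
time: 14.08
eef_pos: [0.5335, -0.1999, 0.2082]
tcp_rot: [0.092, 0.996, -0.0, 0.0]
contact_force: [0.1, 1.0, -1.9]
opening: 0.291
finger_force: 49.7
t 14.08 pos [ 0.5335 -0.1999  0.2082] yaw 79.39 shift [ 0.3 -0.3 72.2] rot [-0.01  0.03 -0.01] F [ 0.1  1.  -1.9] open 0.291 ff 49.7
```

View pics/s2.png

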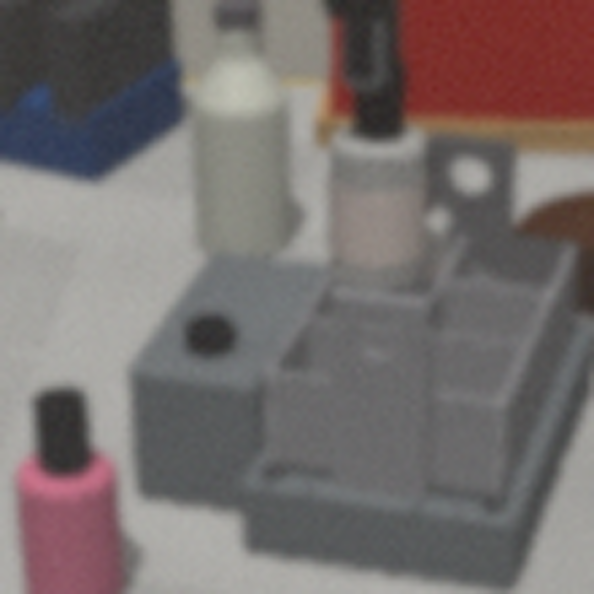

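The can is held over cell 4, centred at about (375,280), and the first can is hidden behind it. Now I'll lower it.

```bash
python3 -m creep '[{"x":0,"y":0,"z":5,"rx":0,"ry":0,"rz":0,"grip":0.2},{"x":0,"y":0,"z":5,"rx":0,"ry":0,"rz":0,"grip":0.2},{"x":0,"y":0,"z":5,"rx":0,"ry":0,"rz":0,"grip":0.2},{"x":0,"y":0,"z":5,"rx":0,"ry":0,"rz":0,"grip":0.2},{"x":0,"y":0,"z":5,"rx":0,"ry":0,"rz":0,"grip":0.2},{"x":0,"y":0,"z":5,"rx":0,"ry":0,"rz":0,"grip":0.2},{"x":0,"y":0,"z":5,"rx":0,"ry":0,"rz":0,"grip":0.2},{"x":0,"y":0,"z":5,"rx":0,"ry":0,"rz":0,"grip":0.2},{"x":0,"y":0,"z":5,"rx":0,"ry":0,"rz":0,"grip":0.2},{"x":0,"y":0,"z":0,"rx":0,"ry":0,"rz":0,"grip":0.2}]'
python3 -c "
from h import *
plan(.5332,-.2001,.136); print(ctrl.get_state()['wrist_torque'])"
```

```text
time: 14.97
eef_pos: [0.5324, -0.2006, 0.1616]
tcp_rot: [0.092, 0.996, -0.001, -0.001]
contact_force: [0.2, -2.2, -1.8]
opening: 0.295
finger_force: 51.5
t 14.97 pos [ 0.5324 -0.2006  0.1616] yaw 79.41 shift [-0.7  0.7 25.6] rot [-0.12 -0.09  0.01] F [ 0.2 -2.2 -1.8] open 0.295 ff 51.5
[-0.78038922  0.03960404 -0.01751081]
```

```bash
python3 -m creep '[{"x":0,"y":-1.5,"z":0,"rx":0,"ry":0,"rz":0,"grip":0.2},{"x":0,"y":0,"z":4,"rx":0,"ry":0,"rz":0,"grip":0.2},{"x":0,"y":0,"z":4,"rx":0,"ry":0,"rz":0,"grip":0.2},{"x":0,"y":0,"z":4,"rx":0,"ry":0,"rz":0,"grip":0.2},{"x":0,"y":0,"z":4,"rx":0,"ry":0,"rz":0,"grip":0.2},{"x":0,"y":0,"z":4,"rx":0,"ry":0,"rz":0,"grip":0.2},{"x":0,"y":0,"z":4,"rx":0,"ry":0,"rz":0,"grip":0.2},{"x":0,"y":0,"z":2,"rx":0,"ry":0,"rz":0,"grip":0.2},{"x":0,"y":0,"z":0,"rx":0,"ry":0,"rz":0,"grip":0.2},{"x":0,"y":0,"z":0,"rx":0,"ry":0,"rz":0,"grip":0.2}]'
python3 -c "
from h import *
plan(.5332,-.2001,.136); print(ctrl.get_state()['wrist_torque'])"
```

```text
time: 15.8
eef_pos: [0.5325, -0.2012, 0.1361]
tcp_rot: [0.092, 0.996, 0.0, -0.001]
contact_force: [-0.1, -2.1, -3.2]
opening: 0.291
finger_force: 51.1
t 15.8 pos [ 0.5325 -0.2012  0.1361] yaw 79.39 shift [-0.5  1.2  0.1] rot [ 0.02 -0.07 -0.01] F [-0.1 -2.1 -3.2] open 0.291 ff 51.1
[-0.55299026 -0.1281917   0.11609111]
```

```bash
python3 -m creep '[{"x":0,"y":0,"z":2,"rx":0,"ry":0,"rz":0,"grip":0.2},{"x":0,"y":0,"z":0,"rx":0,"ry":0,"rz":0,"grip":0.2},{"x":0,"y":0,"z":0,"rx":0,"ry":0,"rz":0,"grip":0.4},{"x":0,"y":0,"z":0,"rx":0,"ry":0,"rz":0,"grip":0.55},{"x":0,"y":0,"z":0,"rx":0,"ry":0,"rz":0,"grip":0.55},{"x":0,"y":0,"z":-5,"rx":0,"ry":0,"rz":0,"grip":0.55},{"x":0,"y":0,"z":-15,"rx":0,"ry":0,"rz":0,"grip":0.55},{"x":0,"y":0,"z":-20,"rx":0,"ry":0,"rz":0,"grip":0.55},{"x":0,"y":0,"z":-20,"rx":0,"ry":0,"rz":0,"grip":0.55},{"x":0,"y":0,"z":-10,"rx":0,"ry":0,"rz":0,"grip":0.6}]'
python3 -m creep '[{"x":-2.2,"y":37.8,"z":0,"rx":0,"ry":0,"rz":0,"grip":0.6},{"x":-2.2,"y":37.8,"z":0,"rx":0,"ry":0,"rz":0,"grip":0.6},{"x":-2.2,"y":37.8,"z":0,"rx":0,"ry":0,"rz":0,"grip":0.6},{"x":-2.2,"y":37.8,"z":0,"rx":0,"ry":0,"rz":0,"grip":0.6},{"x":-2.2,"y":37.8,"z":0,"rx":0,"ry":0,"rz":0,"grip":0.6},{"x":-2.2,"y":37.8,"z":0,"rx":0,"ry":0,"rz":0,"grip":0.6},{"x":-2.2,"y":37.8,"z":0,"rx":0,"ry":0,"rz":0,"grip":0.6},{"x":-2.2,"y":37.8,"z":0,"rx":0,"ry":0,"rz":0,"grip":0.6},{"x":-2.2,"y":37.8,"z":0,"rx":0,"ry":0,"rz":0,"grip":0.6},{"x":-2.2,"y":37.8,"z":0,"rx":0,"ry":0,"rz":0,"grip":0.6}]'
python3 -m creep '[{"x":0,"y":0,"z":0,"rx":0,"ry":0,"rz":0,"grip":0.6},{"x":0,"y":0,"z":0,"rx":0,"ry":0,"rz":0,"grip":0.6},{"x":0,"y":0,"z":0,"rx":0,"ry":0,"rz":0,"grip":0.6},{"x":0,"y":0,"z":10,"rx":0,"ry":0,"rz":0,"grip":0.6},{"x":0,"y":0,"z":10,"rx":0,"ry":0,"rz":0,"grip":0.6},{"x":0,"y":0,"z":10,"rx":0,"ry":0,"rz":0,"grip":0.6},{"x":0,"y":0,"z":10,"rx":0,"ry":0,"rz":0,"grip":0.6},{"x":0,"y":0,"z":0,"rx":0,"ry":0,"rz":0,"grip":0.6},{"x":0,"y":0,"z":0,"rx":0,"ry":0,"rz":0,"grip":0.6},{"x":0,"y":0,"z":0,"rx":0,"ry":0,"rz":0,"grip":0.6}]'
python3 -c "
from h import *
plan(.6237,.1657,.082)
d=cam('side')
for c in scaps(d): print('side',np.round(c,4))
t=cam('top')
for c in caps(t): print('top',np.round(c,4))
o=np.zeros((540,800,3),np.uint8)
o[:,:400]=cv2.resize(d['color'][150:265,265:350],(400,540),interpolation=cv2.INTER_CUBIC)
o[:400,400:]=cv2.resize(t['color'][190:290,335:435],(400,400),interpolation=cv2.INTER_CUBIC);cv2.imwrite('pics/s3.png',o)"
```

```text
time: 16.63
eef_pos: [0.534, -0.2019, 0.2083]
tcp_rot: [0.093, 0.996, -0.001, 0.002]
contact_force: [0.2, -0.3, 0.1]
opening: 0.599
finger_force: 0.0
time: 17.47
eef_pos: [0.6242, 0.1681, 0.2049]
tcp_rot: [0.092, 0.996, 0.0, -0.0]
contact_force: [1.0, 0.1, -0.6]
opening: 0.601
finger_force: 0.0
time: 18.3
eef_pos: [0.6243, 0.1659, 0.1649]
tcp_rot: [0.093, 0.996, 0.0, 0.0]
contact_force: [-0.4, 0.3, -0.5]
opening: 0.599
finger_force: 0.0
t 18.3 pos [0.6243 0.1659 0.1649] yaw 79.36 shift [ 0.6 -0.3 82.9] rot [ 0.    0.   -0.04] F [-0.4  0.3 -0.5] open 0.599 ff 0.0
side [0.6226 0.1654]
side [0.5277 0.1995]
side [0.5182 0.3095]
top [ 0.6816 -0.0561  1.    ]
top [0.5205 0.3106 0.    ]
```

View pics/s3.png

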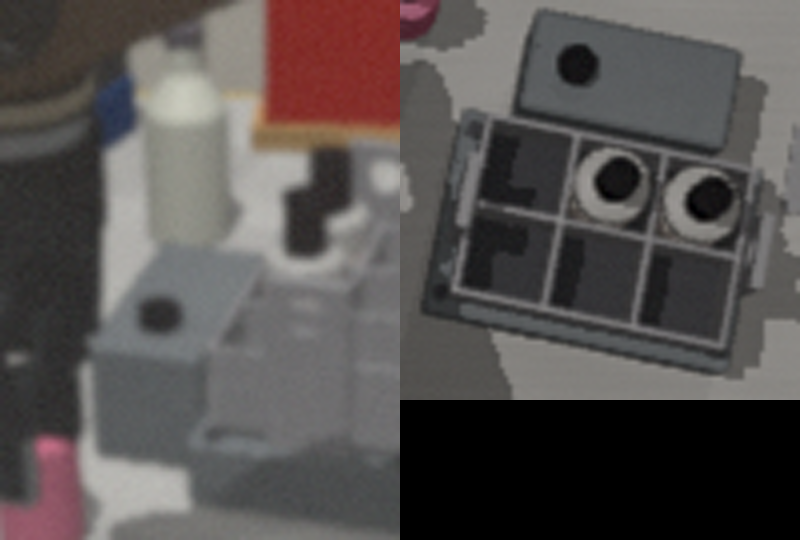

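Top panel: both cans are upright in cells 4 and 5, with caps at (620,180) and (708,198). Third can next, into cell 2.

```bash
python3 -m creep '[{"x":0.5,"y":0,"z":20,"rx":0,"ry":0,"rz":0,"grip":0.6},{"x":0,"y":0,"z":20,"rx":0,"ry":0,"rz":0,"grip":0.6},{"x":0,"y":0,"z":20,"rx":0,"ry":0,"rz":0,"grip":0.6},{"x":0,"y":0,"z":15,"rx":0,"ry":0,"rz":0,"grip":0.6},{"x":0,"y":0,"z":6,"rx":0,"ry":0,"rz":0,"grip":0.6},{"x":0,"y":0,"z":0,"rx":0,"ry":0,"rz":0,"grip":0.6},{"x":0,"y":0,"z":0,"rx":0,"ry":0,"rz":0,"grip":0.5},{"x":0,"y":0,"z":0,"rx":0,"ry":0,"rz":0,"grip":0.4},{"x":0,"y":0,"z":0,"rx":0,"ry":0,"rz":0,"grip":0.3},{"x":0,"y":0,"z":0,"rx":0,"ry":0,"rz":0,"grip":0.2}]' 50
python3 -m creep '[{"x":0,"y":0,"z":0,"rx":0,"ry":0,"rz":0,"grip":0.2},{"x":0,"y":0,"z":0,"rx":0,"ry":0,"rz":0,"grip":0.2},{"x":0,"y":0,"z":-10,"rx":0,"ry":0,"rz":0,"grip":0.2},{"x":0,"y":0,"z":-20,"rx":0,"ry":0,"rz":0,"grip":0.2},{"x":0,"y":0,"z":-30,"rx":0,"ry":0,"rz":0,"grip":0.2},{"x":0,"y":0,"z":-30,"rx":0,"ry":0,"rz":0,"grip":0.2},{"x":0,"y":0,"z":-30,"rx":0,"ry":0,"rz":0,"grip":0.2},{"x":0,"y":0,"z":-30,"rx":0,"ry":0,"rz":0,"grip":0.2},{"x":0,"y":0,"z":-20,"rx":0,"ry":0,"rz":0,"grip":0.2},{"x":0,"y":0,"z":-5,"rx":0,"ry":0,"rz":0,"grip":0.2}]'
python3 -m creep '[{"x":8.3,"y":-30,"z":0,"rx":0,"ry":0,"rz":0,"grip":0.2},{"x":8.3,"y":-30,"z":0,"rx":0,"ry":0,"rz":0,"grip":0.2},{"x":8.3,"y":-30,"z":0,"rx":0,"ry":0,"rz":0,"grip":0.2},{"x":8.3,"y":-30,"z":0,"rx":0,"ry":0,"rz":0,"grip":0.2},{"x":8.3,"y":-30,"z":0,"rx":0,"ry":0,"rz":0,"grip":0.2},{"x":8.3,"y":-30,"z":0,"rx":0,"ry":0,"rz":0,"grip":0.2},{"x":8.3,"y":-30,"z":0,"rx":0,"ry":0,"rz":0,"grip":0.2},{"x":8.3,"y":-30,"z":0,"rx":0,"ry":0,"rz":0,"grip":0.2},{"x":8.3,"y":-30,"z":0,"rx":0,"ry":0,"rz":0,"grip":0.2},{"x":8.3,"y":-30,"z":0,"rx":0,"ry":0,"rz":0,"grip":0.2}]'
python3 -m creep '[{"x":0,"y":-30,"z":0,"rx":0,"ry":0,"rz":0,"grip":0.2},{"x":0,"y":-30,"z":0,"rx":0,"ry":0,"rz":0,"grip":0.2},{"x":0,"y":-30,"z":0,"rx":0,"ry":0,"rz":0,"grip":0.2},{"x":0,"y":-29,"z":0,"rx":0,"ry":0,"rz":0,"grip":0.2},{"x":0,"y":-20,"z":0,"rx":0,"ry":0,"rz":0,"grip":0.2},{"x":0,"y":0,"z":0,"rx":0,"ry":0,"rz":0,"grip":0.2},{"x":0,"y":0,"z":10,"rx":0,"ry":0,"rz":0,"grip":0.2},{"x":0,"y":0,"z":20,"rx":0,"ry":0,"rz":0,"grip":0.2},{"x":0,"y":0,"z":15,"rx":0,"ry":0,"rz":0,"grip":0.2},{"x":0,"y":0,"z":0,"rx":0,"ry":0,"rz":0,"grip":0.2}]'
python3 -c "
from h import *
plan(.4611,-.2508,.136)
o=np.array([.5039,-.1956]);a=np.radians(-10.6);R=np.array([[np.cos(a),-np.sin(a)],[np.sin(a),np.cos(a)]])
for u,v in((620,180),(708,198)):
    P=plane({'K':[[518.929945898663,0,321.682806972451],[0,518.929945898663,227.40251362059476],[0,0,1]],'R':[[0.02273193251308899,-0.9997192361577872,0.006686411616891864],[-0.9876254064354751,-0.023494035767461924,-0.15506155824871465],[0.15517511336352446,-0.0030788211132435047,-0.9878821817672234]],'t':[-0.029746389419344203,0.5641708316148047,1.4517821192691722]},(u-400+.5)/4-.5+335,(v+.5)/4-.5+190,.1465); print('placed local mm',(R.T@(P[:2]-o)*1e3).round(1))"
```

```text
time: 19.23
eef_pos: [0.6252, 0.1666, 0.0862]
tcp_rot: [0.093, 0.996, 0.001, 0.002]
contact_force: [0.2, 1.3, 3.0]
opening: 0.29
finger_force: 48.9
time: 20.07
eef_pos: [0.625, 0.1662, 0.2637]
tcp_rot: [0.093, 0.996, 0.0, 0.003]
contact_force: [-0.3, 0.1, -1.9]
opening: 0.29
finger_force: 49.5
time: 20.9
eef_pos: [0.4846, -0.1141, 0.2565]
tcp_rot: [0.092, 0.996, 0.001, -0.002]
contact_force: [-0.2, -0.8, -1.8]
opening: 0.29
finger_force: 49.6
time: 21.73
eef_pos: [0.4586, -0.2467, 0.2078]
tcp_rot: [0.092, 0.996, 0.003, -0.004]
contact_force: [0.4, 1.5, -2.4]
opening: 0.29
finger_force: 49.6
t 21.73 pos [ 0.4586 -0.2467  0.2078] yaw 79.43 shift [-3.8 -4.  71.7] rot [ 0.33 -0.54  0.04] F [ 0.4  1.5 -2.4] open 0.29 ff 49.6
placed local mm [29.5  2.3]
placed local mm [ 29.8 -57.6]
```

```bash
python3 -m creep '[{"x":0,"y":0,"z":0,"rx":0,"ry":0,"rz":0,"grip":0.2},{"x":0,"y":0,"z":0,"rx":0,"ry":0,"rz":0,"grip":0.2},{"x":0,"y":0,"z":0,"rx":0,"ry":0,"rz":0,"grip":0.2},{"x":0,"y":0,"z":0,"rx":0,"ry":0,"rz":0,"grip":0.2},{"x":0,"y":0,"z":0,"rx":0,"ry":0,"rz":0,"grip":0.2},{"x":0,"y":0,"z":0,"rx":0,"ry":0,"rz":0,"grip":0.2},{"x":0,"y":0,"z":0,"rx":0,"ry":0,"rz":0,"grip":0.2},{"x":0,"y":0,"z":0,"rx":0,"ry":0,"rz":0,"grip":0.2},{"x":0,"y":0,"z":0,"rx":0,"ry":0,"rz":0,"grip":0.2},{"x":0,"y":0,"z":0,"rx":0,"ry":0,"rz":0,"grip":0.2}]'
python3 -c "
from h import *
plan(.4611,-.2508,.136)"
```

```text
time: 22.57
eef_pos: [0.4612, -0.25, 0.2139]
tcp_rot: [0.093, 0.996, 0.0, -0.0]
contact_force: [-0.8, 0.3, -2.3]
opening: 0.288
finger_force: 49.7
t 22.57 pos [ 0.4612 -0.25    0.2139] yaw 79.37 shift [-0.1 -0.8 77.9] rot [ 0.   -0.   -0.03] F [-0.8  0.3 -2.3] open 0.288 ff 49.7
```

```bash
python3 -m creep '[{"x":0,"y":0,"z":6,"rx":0,"ry":0,"rz":0,"grip":0.2},{"x":0,"y":0,"z":6,"rx":0,"ry":0,"rz":0,"grip":0.2},{"x":0,"y":0,"z":6,"rx":0,"ry":0,"rz":0,"grip":0.2},{"x":0,"y":0,"z":6,"rx":0,"ry":0,"rz":0,"grip":0.2},{"x":0,"y":0,"z":6,"rx":0,"ry":0,"rz":0,"grip":0.2},{"x":0,"y":0,"z":6,"rx":0,"ry":0,"rz":0,"grip":0.2},{"x":0,"y":0,"z":6,"rx":0,"ry":0,"rz":0,"grip":0.2},{"x":0,"y":0,"z":0,"rx":0,"ry":0,"rz":0,"grip":0.2},{"x":0,"y":0,"z":0,"rx":0,"ry":0,"rz":0,"grip":0.2},{"x":0,"y":0,"z":0,"rx":0,"ry":0,"rz":0,"grip":0.2}]'
python3 -c "
from h import *
plan(.4611,-.2508,.136); print(ctrl.get_state()['wrist_torque'])"
```

```text
time: 23.4
eef_pos: [0.4605, -0.2495, 0.1706]
tcp_rot: [0.093, 0.996, 0.001, -0.001]
contact_force: [0.2, 0.4, -2.2]
opening: 0.29
finger_force: 49.8
t 23.4 pos [ 0.4605 -0.2495  0.1706] yaw 79.38 shift [-0.9 -1.2 34.6] rot [ 0.07 -0.13 -0.02] F [ 0.2  0.4 -2.2] open 0.29 ff 49.8
[ 0.02446829 -0.02483091 -0.08162733]
```

```bash
python3 -m creep '[{"x":0,"y":0,"z":6,"rx":0,"ry":0,"rz":0,"grip":0.2},{"x":0,"y":0,"z":6,"rx":0,"ry":0,"rz":0,"grip":0.2},{"x":0,"y":0,"z":6,"rx":0,"ry":0,"rz":0,"grip":0.2},{"x":0,"y":0,"z":6,"rx":0,"ry":0,"rz":0,"grip":0.2},{"x":0,"y":0,"z":6,"rx":0,"ry":0,"rz":0,"grip":0.2},{"x":0,"y":0,"z":4,"rx":0,"ry":0,"rz":0,"grip":0.2},{"x":0,"y":0,"z":1,"rx":0,"ry":0,"rz":0,"grip":0.2},{"x":0,"y":0,"z":0,"rx":0,"ry":0,"rz":0,"grip":0.2},{"x":0,"y":0,"z":0,"rx":0,"ry":0,"rz":0,"grip":0.2},{"x":0,"y":0,"z":0,"rx":0,"ry":0,"rz":0,"grip":0.2}]'
python3 -m creep '[{"x":0,"y":0,"z":0,"rx":0,"ry":0,"rz":0,"grip":0.4},{"x":0,"y":0,"z":0,"rx":0,"ry":0,"rz":0,"grip":0.55},{"x":0,"y":0,"z":0,"rx":0,"ry":0,"rz":0,"grip":0.55},{"x":0,"y":0,"z":-5,"rx":0,"ry":0,"rz":0,"grip":0.55},{"x":0,"y":0,"z":-15,"rx":0,"ry":0,"rz":0,"grip":0.55},{"x":0,"y":0,"z":-20,"rx":0,"ry":0,"rz":0,"grip":0.55},{"x":0,"y":0,"z":-20,"rx":0,"ry":0,"rz":0,"grip":0.55},{"x":0,"y":0,"z":-10,"rx":0,"ry":0,"rz":0,"grip":0.6},{"x":0,"y":10,"z":0,"rx":0,"ry":0,"rz":0,"grip":0.6},{"x":0,"y":25,"z":0,"rx":0,"ry":0,"rz":0,"grip":0.6}]'
python3 -m creep '[{"x":1.3,"y":35,"z":0,"rx":0,"ry":0,"rz":0,"grip":0.6},{"x":1.3,"y":35,"z":0,"rx":0,"ry":0,"rz":0,"grip":0.6},{"x":1.3,"y":35,"z":0,"rx":0,"ry":0,"rz":0,"grip":0.6},{"x":1.3,"y":35,"z":0,"rx":0,"ry":0,"rz":0,"grip":0.6},{"x":1.3,"y":35,"z":0,"rx":0,"ry":0,"rz":0,"grip":0.6},{"x":1.3,"y":35,"z":0,"rx":0,"ry":0,"rz":0,"grip":0.6},{"x":1.3,"y":35,"z":0,"rx":0,"ry":0,"rz":0,"grip":0.6},{"x":1.3,"y":35,"z":0,"rx":0,"ry":0,"rz":0,"grip":0.6},{"x":1.3,"y":35,"z":0,"rx":0,"ry":0,"rz":0,"grip":0.6},{"x":1.3,"y":35,"z":0,"rx":0,"ry":0,"rz":0,"grip":0.6}]'
python3 -m creep '[{"x":1.3,"y":35,"z":0,"rx":0,"ry":0,"rz":0,"grip":0.6},{"x":1.3,"y":34,"z":0,"rx":0,"ry":0,"rz":0,"grip":0.6},{"x":0,"y":0,"z":0,"rx":0,"ry":0,"rz":0,"grip":0.6},{"x":0,"y":0,"z":0,"rx":0,"ry":0,"rz":0,"grip":0.6},{"x":0,"y":0,"z":10,"rx":0,"ry":0,"rz":0,"grip":0.6},{"x":0,"y":0,"z":20,"rx":0,"ry":0,"rz":0,"grip":0.6},{"x":0,"y":0,"z":10,"rx":0,"ry":0,"rz":0,"grip":0.6},{"x":0,"y":0,"z":0,"rx":0,"ry":0,"rz":0,"grip":0.6},{"x":0,"y":0,"z":0,"rx":0,"ry":0,"rz":0,"grip":0.6},{"x":0,"y":0,"z":0,"rx":0,"ry":0,"rz":0,"grip":0.6}]'
python3 -c "
from h import *
plan(.529,.1995,.084)
d=cam('side')
for c in scaps(d): print('side',np.round(c,4))
t=cam('top','pics/t3.png')
for c in caps(t): print('top',np.round(c,4))"
```

```text
time: 24.23
eef_pos: [0.4613, -0.2501, 0.1371]
tcp_rot: [0.093, 0.996, -0.0, 0.0]
contact_force: [0.8, 0.2, -2.5]
opening: 0.287
finger_force: 49.9
time: 25.07
eef_pos: [0.4679, -0.217, 0.2077]
tcp_rot: [0.094, 0.996, -0.001, 0.001]
contact_force: [0.2, -0.6, -0.5]
opening: 0.6
finger_force: 0.0
time: 25.9
eef_pos: [0.5183, 0.1332, 0.2057]
tcp_rot: [0.092, 0.996, -0.0, -0.001]
contact_force: [0.2, -0.4, 0.5]
opening: 0.598
finger_force: 0.0
time: 26.73
eef_pos: [0.5299, 0.1985, 0.1674]
tcp_rot: [0.093, 0.996, 0.0, 0.0]
contact_force: [-0.3, -0.1, -0.0]
opening: 0.597
finger_force: 0.0
t 26.73 pos [0.5299 0.1985 0.1674] yaw 79.31 shift [ 1.2  0.8 83.4] rot [ 0.01  0.03 -0.09] F [-0.3 -0.1 -0. ] open 0.597 ff 0.0
side [ 0.6804 -0.0586]
side [0.5272 0.1988]
side [0.518  0.3096]
top [ 0.6816 -0.0561  1.    ]
```

```bash
python3 -m creep '[{"x":1,"y":0.5,"z":20,"rx":0,"ry":0,"rz":0,"grip":0.6},{"x":0,"y":0,"z":20,"rx":0,"ry":0,"rz":0,"grip":0.6},{"x":0,"y":0,"z":20,"rx":0,"ry":0,"rz":0,"grip":0.6},{"x":0,"y":0,"z":15,"rx":0,"ry":0,"rz":0,"grip":0.6},{"x":0,"y":0,"z":8,"rx":0,"ry":0,"rz":0,"grip":0.6},{"x":0,"y":0,"z":0,"rx":0,"ry":0,"rz":0,"grip":0.6},{"x":0,"y":0,"z":0,"rx":0,"ry":0,"rz":0,"grip":0.5},{"x":0,"y":0,"z":0,"rx":0,"ry":0,"rz":0,"grip":0.4},{"x":0,"y":0,"z":0,"rx":0,"ry":0,"rz":0,"grip":0.3},{"x":0,"y":0,"z":0,"rx":0,"ry":0,"rz":0,"grip":0.2}]' 50
python3 -m creep '[{"x":0,"y":0,"z":0,"rx":0,"ry":0,"rz":0,"grip":0.2},{"x":0,"y":0,"z":0,"rx":0,"ry":0,"rz":0,"grip":0.2},{"x":0,"y":0,"z":-10,"rx":0,"ry":0,"rz":0,"grip":0.2},{"x":0,"y":0,"z":-20,"rx":0,"ry":0,"rz":0,"grip":0.2},{"x":0,"y":0,"z":-30,"rx":0,"ry":0,"rz":0,"grip":0.2},{"x":0,"y":0,"z":-30,"rx":0,"ry":0,"rz":0,"grip":0.2},{"x":0,"y":0,"z":-30,"rx":0,"ry":0,"rz":0,"grip":0.2},{"x":0,"y":0,"z":-30,"rx":0,"ry":0,"rz":0,"grip":0.2},{"x":0,"y":0,"z":-20,"rx":0,"ry":0,"rz":0,"grip":0.2},{"x":0,"y":0,"z":-5,"rx":0,"ry":0,"rz":0,"grip":0.2}]'
python3 -m creep '[{"x":-1.4,"y":-35,"z":0,"rx":0,"ry":0,"rz":0,"grip":0.2},{"x":-1.4,"y":-35,"z":0,"rx":0,"ry":0,"rz":0,"grip":0.2},{"x":-1.4,"y":-35,"z":0,"rx":0,"ry":0,"rz":0,"grip":0.2},{"x":-1.4,"y":-35,"z":0,"rx":0,"ry":0,"rz":0,"grip":0.2},{"x":-1.4,"y":-35,"z":0,"rx":0,"ry":0,"rz":0,"grip":0.2},{"x":-1.4,"y":-35,"z":0,"rx":0,"ry":0,"rz":0,"grip":0.2},{"x":-1.4,"y":-35,"z":0,"rx":0,"ry":0,"rz":0,"grip":0.2},{"x":-1.4,"y":-35,"z":0,"rx":0,"ry":0,"rz":0,"grip":0.2},{"x":-1.4,"y":-35,"z":0,"rx":0,"ry":0,"rz":0,"grip":0.2},{"x":-1.4,"y":-35,"z":0,"rx":0,"ry":0,"rz":0,"grip":0.2}]'
python3 -m creep '[{"x":-1.4,"y":-30,"z":0,"rx":0,"ry":0,"rz":0,"grip":0.2},{"x":0,"y":-11,"z":0,"rx":0,"ry":0,"rz":0,"grip":0.2},{"x":0,"y":0,"z":0,"rx":0,"ry":0,"rz":0,"grip":0.2},{"x":0,"y":0,"z":10,"rx":0,"ry":0,"rz":0,"grip":0.2},{"x":0,"y":0,"z":15,"rx":0,"ry":0,"rz":0,"grip":0.2},{"x":0,"y":0,"z":15,"rx":0,"ry":0,"rz":0,"grip":0.2},{"x":0,"y":0,"z":0,"rx":0,"ry":0,"rz":0,"grip":0.2},{"x":0,"y":0,"z":0,"rx":0,"ry":0,"rz":0,"grip":0.2},{"x":0,"y":0,"z":0,"rx":0,"ry":0,"rz":0,"grip":0.2},{"x":0,"y":0,"z":0,"rx":0,"ry":0,"rz":0,"grip":0.2}]'
python3 -c "
from h import *
plan(.4725,-.189,.136)"
```

```text
time: 27.67
eef_pos: [0.5302, 0.2002, 0.086]
tcp_rot: [0.093, 0.996, 0.001, 0.002]
contact_force: [1.0, 0.7, 3.3]
opening: 0.291
finger_force: 48.9
time: 28.5
eef_pos: [0.5302, 0.2, 0.2638]
tcp_rot: [0.093, 0.996, 0.001, 0.003]
contact_force: [-0.1, -0.1, -0.3]
opening: 0.29
finger_force: 49.3
time: 29.33
eef_pos: [0.4763, -0.1479, 0.2569]
tcp_rot: [0.093, 0.996, 0.001, -0.002]
contact_force: [0.5, -0.7, -0.8]
opening: 0.288
finger_force: 49.4
time: 30.17
eef_pos: [0.4724, -0.187, 0.22]
tcp_rot: [0.092, 0.996, -0.0, 0.001]
contact_force: [-0.2, 0.8, -0.9]
opening: 0.29
finger_force: 49.5
t 30.17 pos [ 0.4724 -0.187   0.22  ] yaw 79.44 shift [-0.3 -1.9 84. ] rot [-0.03  0.1   0.04] F [-0.2  0.8 -0.9] open 0.29 ff 49.5
```

```bash
python3 -m creep '[{"x":0,"y":-1.5,"z":6,"rx":0,"ry":0,"rz":0,"grip":0.2},{"x":0,"y":0,"z":6,"rx":0,"ry":0,"rz":0,"grip":0.2},{"x":0,"y":0,"z":6,"rx":0,"ry":0,"rz":0,"grip":0.2},{"x":0,"y":0,"z":6,"rx":0,"ry":0,"rz":0,"grip":0.2},{"x":0,"y":0,"z":6,"rx":0,"ry":0,"rz":0,"grip":0.2},{"x":0,"y":0,"z":6,"rx":0,"ry":0,"rz":0,"grip":0.2},{"x":0,"y":0,"z":6,"rx":0,"ry":0,"rz":0,"grip":0.2},{"x":0,"y":0,"z":6,"rx":0,"ry":0,"rz":0,"grip":0.2},{"x":0,"y":0,"z":0,"rx":0,"ry":0,"rz":0,"grip":0.2},{"x":0,"y":0,"z":0,"rx":0,"ry":0,"rz":0,"grip":0.2}]'
python3 -c "
from h import *
plan(.4725,-.189,.136); print(ctrl.get_state()['wrist_torque'])"
```

```text
time: 31.0
eef_pos: [0.471, -0.1885, 0.1701]
tcp_rot: [0.093, 0.996, 0.0, -0.001]
contact_force: [0.2, 0.5, -2.2]
opening: 0.289
finger_force: 49.8
t 31.0 pos [ 0.471  -0.1885  0.1701] yaw 79.38 shift [-1.6 -0.2 34.1] rot [ 0.03 -0.08 -0.02] F [ 0.2  0.5 -2.2] open 0.289 ff 49.8
[-0.02436796 -0.09966552  0.02941396]
```

```bash
python3 -m creep '[{"x":-1,"y":0,"z":6,"rx":0,"ry":0,"rz":0,"grip":0.2},{"x":0,"y":0,"z":6,"rx":0,"ry":0,"rz":0,"grip":0.2},{"x":0,"y":0,"z":6,"rx":0,"ry":0,"rz":0,"grip":0.2},{"x":0,"y":0,"z":6,"rx":0,"ry":0,"rz":0,"grip":0.2},{"x":0,"y":0,"z":6,"rx":0,"ry":0,"rz":0,"grip":0.2},{"x":0,"y":0,"z":3,"rx":0,"ry":0,"rz":0,"grip":0.2},{"x":0,"y":0,"z":1,"rx":0,"ry":0,"rz":0,"grip":0.2},{"x":0,"y":0,"z":0,"rx":0,"ry":0,"rz":0,"grip":0.2},{"x":0,"y":0,"z":0,"rx":0,"ry":0,"rz":0,"grip":0.2},{"x":0,"y":0,"z":0,"rx":0,"ry":0,"rz":0,"grip":0.2}]'
python3 -m creep '[{"x":0,"y":0,"z":0,"rx":0,"ry":0,"rz":0,"grip":0.4},{"x":0,"y":0,"z":0,"rx":0,"ry":0,"rz":0,"grip":0.55},{"x":0,"y":0,"z":0,"rx":0,"ry":0,"rz":0,"grip":0.55},{"x":0,"y":0,"z":-5,"rx":0,"ry":0,"rz":0,"grip":0.55},{"x":0,"y":0,"z":-15,"rx":0,"ry":0,"rz":0,"grip":0.55},{"x":0,"y":0,"z":-20,"rx":0,"ry":0,"rz":0,"grip":0.55},{"x":0,"y":0,"z":-20,"rx":0,"ry":0,"rz":0,"grip":0.55},{"x":0,"y":0,"z":-10,"rx":0,"ry":0,"rz":0,"grip":0.6},{"x":0,"y":10,"z":0,"rx":0,"ry":0,"rz":0,"grip":0.6},{"x":0,"y":25,"z":0,"rx":0,"ry":0,"rz":0,"grip":0.6}]'
python3 -m creep '[{"x":4.5,"y":38,"z":0,"rx":0,"ry":0,"rz":0,"grip":0.6},{"x":4.5,"y":38,"z":0,"rx":0,"ry":0,"rz":0,"grip":0.6},{"x":4.5,"y":38,"z":0,"rx":0,"ry":0,"rz":0,"grip":0.6},{"x":4.5,"y":38,"z":0,"rx":0,"ry":0,"rz":0,"grip":0.6},{"x":4.5,"y":38,"z":0,"rx":0,"ry":0,"rz":0,"grip":0.6},{"x":4.5,"y":38,"z":0,"rx":0,"ry":0,"rz":0,"grip":0.6},{"x":4.5,"y":38,"z":0,"rx":0,"ry":0,"rz":0,"grip":0.6},{"x":4.5,"y":38,"z":0,"rx":0,"ry":0,"rz":0,"grip":0.6},{"x":4.5,"y":38,"z":0,"rx":0,"ry":0,"rz":0,"grip":0.6},{"x":4.5,"y":38,"z":0,"rx":0,"ry":0,"rz":0,"grip":0.6}]'
python3 -m creep '[{"x":0,"y":38,"z":0,"rx":0,"ry":0,"rz":0,"grip":0.6},{"x":0,"y":34,"z":0,"rx":0,"ry":0,"rz":0,"grip":0.6},{"x":0,"y":12,"z":0,"rx":0,"ry":0,"rz":0,"grip":0.6},{"x":0,"y":0,"z":0,"rx":0,"ry":0,"rz":0,"grip":0.6},{"x":0,"y":0,"z":10,"rx":0,"ry":0,"rz":0,"grip":0.6},{"x":0,"y":0,"z":20,"rx":0,"ry":0,"rz":0,"grip":0.6},{"x":0,"y":0,"z":10,"rx":0,"ry":0,"rz":0,"grip":0.6},{"x":0,"y":0,"z":0,"rx":0,"ry":0,"rz":0,"grip":0.6},{"x":0,"y":0,"z":0,"rx":0,"ry":0,"rz":0,"grip":0.6},{"x":0,"y":0,"z":0,"rx":0,"ry":0,"rz":0,"grip":0.6}]'
python3 -c "
from h import *
plan(.519,.310,.084)
d=cam('side')
for c in scaps(d): print('side',np.round(c,4))
t=cam('top','pics/t4.png')
for c in caps(t): print('top',np.round(c,4))"
```

```text
time: 31.83
eef_pos: [0.4726, -0.1891, 0.1372]
tcp_rot: [0.093, 0.996, -0.0, 0.0]
contact_force: [0.3, 0.4, -1.7]
opening: 0.286
finger_force: 49.9
time: 32.67
eef_pos: [0.4792, -0.1559, 0.2076]
tcp_rot: [0.094, 0.996, -0.001, 0.001]
contact_force: [0.7, 0.4, -0.1]
opening: 0.6
finger_force: 0.0
time: 33.5
eef_pos: [0.5034, 0.2296, 0.2056]
tcp_rot: [0.092, 0.996, -0.0, -0.001]
contact_force: [0.3, 0.8, -0.1]
opening: 0.599
finger_force: 0.0
time: 34.33
eef_pos: [0.5206, 0.309, 0.1675]
tcp_rot: [0.093, 0.996, 0.0, 0.0]
contact_force: [-0.1, -0.8, -0.1]
opening: 0.601
finger_force: 0.0
t 34.33 pos [0.5206 0.309  0.1675] yaw 79.31 shift [ 1.8  0.7 83.5] rot [ 0.02  0.03 -0.09] F [-0.1 -0.8 -0.1] open 0.601 ff 0.0
side [ 0.6804 -0.0587]
side [0.5177 0.3095]
top [ 0.6816 -0.0561  1.    ]
```

```bash
python3 -m creep '[{"x":1.5,"y":0.5,"z":20,"rx":0,"ry":0,"rz":0,"grip":0.6},{"x":0,"y":0,"z":20,"rx":0,"ry":0,"rz":0,"grip":0.6},{"x":0,"y":0,"z":20,"rx":0,"ry":0,"rz":0,"grip":0.6},{"x":0,"y":0,"z":15,"rx":0,"ry":0,"rz":0,"grip":0.6},{"x":0,"y":0,"z":8,"rx":0,"ry":0,"rz":0,"grip":0.6},{"x":0,"y":0,"z":0,"rx":0,"ry":0,"rz":0,"grip":0.6},{"x":0,"y":0,"z":0,"rx":0,"ry":0,"rz":0,"grip":0.5},{"x":0,"y":0,"z":0,"rx":0,"ry":0,"rz":0,"grip":0.4},{"x":0,"y":0,"z":0,"rx":0,"ry":0,"rz":0,"grip":0.3},{"x":0,"y":0,"z":0,"rx":0,"ry":0,"rz":0,"grip":0.2}]' 50
python3 -m creep '[{"x":0,"y":0,"z":0,"rx":0,"ry":0,"rz":0,"grip":0.2},{"x":0,"y":0,"z":0,"rx":0,"ry":0,"rz":0,"grip":0.2},{"x":0,"y":0,"z":-10,"rx":0,"ry":0,"rz":0,"grip":0.2},{"x":0,"y":0,"z":-20,"rx":0,"ry":0,"rz":0,"grip":0.2},{"x":0,"y":0,"z":-30,"rx":0,"ry":0,"rz":0,"grip":0.2},{"x":0,"y":0,"z":-30,"rx":0,"ry":0,"rz":0,"grip":0.2},{"x":0,"y":0,"z":-30,"rx":0,"ry":0,"rz":0,"grip":0.2},{"x":0,"y":0,"z":-30,"rx":0,"ry":0,"rz":0,"grip":0.2},{"x":0,"y":0,"z":-20,"rx":0,"ry":0,"rz":0,"grip":0.2},{"x":0,"y":0,"z":-5,"rx":0,"ry":0,"rz":0,"grip":0.2}]'
python3 -m creep '[{"x":-4.5,"y":-38,"z":0,"rx":0,"ry":0,"rz":0,"grip":0.2},{"x":-4.5,"y":-38,"z":0,"rx":0,"ry":0,"rz":0,"grip":0.2},{"x":-4.5,"y":-38,"z":0,"rx":0,"ry":0,"rz":0,"grip":0.2},{"x":-4.5,"y":-38,"z":0,"rx":0,"ry":0,"rz":0,"grip":0.2},{"x":-4.5,"y":-38,"z":0,"rx":0,"ry":0,"rz":0,"grip":0.2},{"x":-4.5,"y":-38,"z":0,"rx":0,"ry":0,"rz":0,"grip":0.2},{"x":-4.5,"y":-38,"z":0,"rx":0,"ry":0,"rz":0,"grip":0.2},{"x":-4.5,"y":-38,"z":0,"rx":0,"ry":0,"rz":0,"grip":0.2},{"x":-4.5,"y":-38,"z":0,"rx":0,"ry":0,"rz":0,"grip":0.2},{"x":-4.5,"y":-38,"z":0,"rx":0,"ry":0,"rz":0,"grip":0.2}]'
python3 -m creep '[{"x":0,"y":-35,"z":0,"rx":0,"ry":0,"rz":0,"grip":0.2},{"x":0,"y":-22,"z":0,"rx":0,"ry":0,"rz":0,"grip":0.2},{"x":0,"y":0,"z":0,"rx":0,"ry":0,"rz":0,"grip":0.2},{"x":0,"y":0,"z":10,"rx":0,"ry":0,"rz":0,"grip":0.2},{"x":0,"y":0,"z":15,"rx":0,"ry":0,"rz":0,"grip":0.2},{"x":0,"y":0,"z":15,"rx":0,"ry":0,"rz":0,"grip":0.2},{"x":0,"y":0,"z":0,"rx":0,"ry":0,"rz":0,"grip":0.2},{"x":0,"y":0,"z":0,"rx":0,"ry":0,"rz":0,"grip":0.2},{"x":0,"y":0,"z":0,"rx":0,"ry":0,"rz":0,"grip":0.2},{"x":0,"y":0,"z":0,"rx":0,"ry":0,"rz":0,"grip":0.2}]'
python3 -c "
from h import *
plan(.4839,-.128,.136)"
```

```text
time: 35.27
eef_pos: [0.5202, 0.3112, 0.0861]
tcp_rot: [0.093, 0.996, 0.001, 0.002]
contact_force: [-0.5, 0.7, 3.6]
opening: 0.287
finger_force: 48.9
time: 36.1
eef_pos: [0.5201, 0.3109, 0.2635]
tcp_rot: [0.093, 0.996, 0.001, 0.003]
contact_force: [1.0, 0.5, -0.9]
opening: 0.291
finger_force: 49.5
time: 36.93
eef_pos: [0.4912, -0.0727, 0.2566]
tcp_rot: [0.093, 0.996, 0.0, -0.002]
contact_force: [1.2, 0.1, -2.3]
opening: 0.288
finger_force: 49.6
time: 37.77
eef_pos: [0.4831, -0.127, 0.2198]
tcp_rot: [0.092, 0.996, -0.0, 0.001]
contact_force: [0.3, -0.1, -1.9]
opening: 0.289
finger_force: 49.8
t 37.77 pos [ 0.4831 -0.127   0.2198] yaw 79.43 shift [-0.8 -0.8 83.8] rot [-0.02  0.09  0.03] F [ 0.3 -0.1 -1.9] open 0.289 ff 49.8
```

```bash
python3 -m creep '[{"x":-1,"y":-1,"z":6,"rx":0,"ry":0,"rz":0,"grip":0.2},{"x":0,"y":0,"z":6,"rx":0,"ry":0,"rz":0,"grip":0.2},{"x":0,"y":0,"z":6,"rx":0,"ry":0,"rz":0,"grip":0.2},{"x":0,"y":0,"z":6,"rx":0,"ry":0,"rz":0,"grip":0.2},{"x":0,"y":0,"z":6,"rx":0,"ry":0,"rz":0,"grip":0.2},{"x":0,"y":0,"z":6,"rx":0,"ry":0,"rz":0,"grip":0.2},{"x":0,"y":0,"z":6,"rx":0,"ry":0,"rz":0,"grip":0.2},{"x":0,"y":0,"z":6,"rx":0,"ry":0,"rz":0,"grip":0.2},{"x":0,"y":0,"z":0,"rx":0,"ry":0,"rz":0,"grip":0.2},{"x":0,"y":0,"z":0,"rx":0,"ry":0,"rz":0,"grip":0.2}]'
python3 -c "
from h import *
plan(.4839,-.128,.136); print(ctrl.get_state()['wrist_torque'])"
```

```text
time: 38.6
eef_pos: [0.483, -0.1283, 0.1703]
tcp_rot: [0.093, 0.996, 0.0, -0.001]
contact_force: [0.5, -1.0, -1.3]
opening: 0.295
finger_force: 49.8
t 38.6 pos [ 0.483  -0.1283  0.1703] yaw 79.38 shift [-0.9  0.5 34.3] rot [ 0.02 -0.07 -0.02] F [ 0.5 -1.  -1.3] open 0.295 ff 49.8
[-0.01895762  0.00214456 -0.04122615]
```

```bash
python3 -m creep '[{"x":0,"y":0,"z":6,"rx":0,"ry":0,"rz":0,"grip":0.2},{"x":0,"y":0,"z":6,"rx":0,"ry":0,"rz":0,"grip":0.2},{"x":0,"y":0,"z":6,"rx":0,"ry":0,"rz":0,"grip":0.2},{"x":0,"y":0,"z":6,"rx":0,"ry":0,"rz":0,"grip":0.2},{"x":0,"y":0,"z":6,"rx":0,"ry":0,"rz":0,"grip":0.2},{"x":0,"y":0,"z":3,"rx":0,"ry":0,"rz":0,"grip":0.2},{"x":0,"y":0,"z":1,"rx":0,"ry":0,"rz":0,"grip":0.2},{"x":0,"y":0,"z":0,"rx":0,"ry":0,"rz":0,"grip":0.2},{"x":0,"y":0,"z":0,"rx":0,"ry":0,"rz":0,"grip":0.2},{"x":0,"y":0,"z":0,"rx":0,"ry":0,"rz":0,"grip":0.2}]'
python3 -m creep '[{"x":0,"y":0,"z":0,"rx":0,"ry":0,"rz":0,"grip":0.4},{"x":0,"y":0,"z":0,"rx":0,"ry":0,"rz":0,"grip":0.55},{"x":0,"y":0,"z":0,"rx":0,"ry":0,"rz":0,"grip":0.55},{"x":0,"y":0,"z":-5,"rx":0,"ry":0,"rz":0,"grip":0.55},{"x":0,"y":0,"z":-15,"rx":0,"ry":0,"rz":0,"grip":0.55},{"x":0,"y":0,"z":-20,"rx":0,"ry":0,"rz":0,"grip":0.55},{"x":0,"y":0,"z":-20,"rx":0,"ry":0,"rz":0,"grip":0.55},{"x":0,"y":0,"z":-20,"rx":0,"ry":0,"rz":0,"grip":0.6},{"x":0,"y":0,"z":0,"rx":0,"ry":0,"rz":0,"grip":0.6},{"x":0,"y":0,"z":0,"rx":0,"ry":0,"rz":0,"grip":0.6}]'
python3 -c "
from h import *
d=cam('side','pics/s5.png')
t=cam('top','pics/t5.png')
o=np.zeros((600,800,3),np.uint8)
o[:,:350]=cv2.resize(d['color'][270:375,345:406],(350,600),interpolation=cv2.INTER_CUBIC)
o[:225,350:]=cv2.resize(t['color'][265:305,190:310][:,:],(450,150),interpolation=cv2.INTER_CUBIC).repeat(1,0)[:150] if 0 else cv2.resize(t['color'][260:310,188:288],(450,225),interpolation=cv2.INTER_CUBIC)
o[240:460,350:790]=cv2.resize(t['color'][260:310,215:315],(440,220),interpolation=cv2.INTER_CUBIC)
cv2.imwrite('pics/bar.png',o)
plan(.4839,-.128,.136)"
```

```text
time: 39.43
eef_pos: [0.4835, -0.1286, 0.1372]
tcp_rot: [0.093, 0.996, -0.0, 0.0]
contact_force: [-0.3, 0.1, -2.8]
opening: 0.29
finger_force: 49.8
time: 40.27
eef_pos: [0.4842, -0.1289, 0.2188]
tcp_rot: [0.093, 0.996, -0.001, 0.002]
contact_force: [-1.2, -0.1, 0.1]
opening: 0.597
finger_force: 0.0
t 40.37 pos [ 0.4828 -0.1283  0.216 ] yaw 79.38 shift [-1.1  0.4 80. ] rot [ 0.02 -0.07 -0.02] F [-1.  -0.1 -0.5] open 0.602 ff 0.0
```

View pics/bar.png

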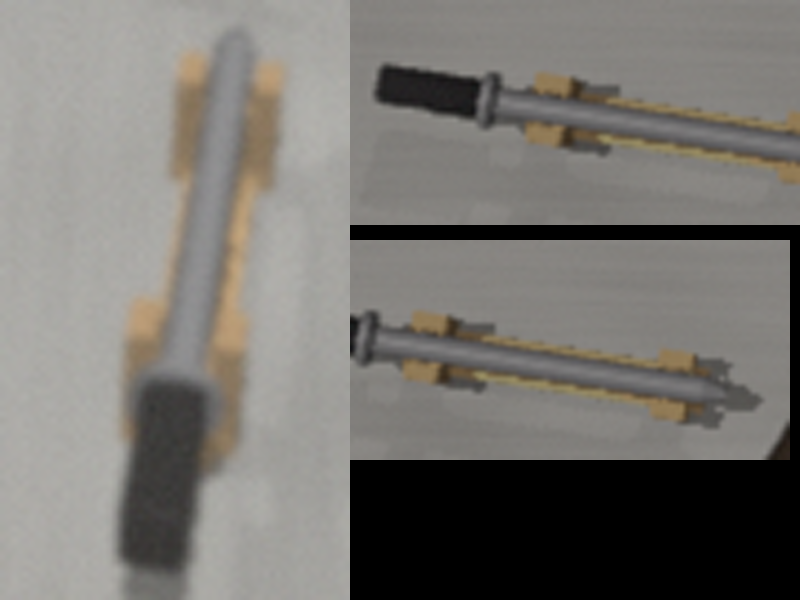

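Top panels: collar at (488,100), handle centred at (427,91), tip at about (727,390), which matches the bar described. The side panel shows the bar seated in its saddles.

```bash
python3 - <<'E'
from h import *
t=cam("top"); d=cam("side")
h=plane(t,204.9,279.8,.062);c=plane(t,218.4,281.9,.05);tip=plane(t,300.4,293.8,.05)
print("top: handle",h.round(4),"collar",c.round(4),"tip",tip.round(4),"len",np.linalg.norm(tip-c),"hdg",np.degrees(np.arctan2(*(tip-c)[[1,0]])))
def s(u,v,z): return plane(d,(u+.5)/5.74-.5+345,(v+.5)/5.714-.5+270,z).round(4)
tip2=s(235,45,.05);c2=s(175,385,.05);h2=s(168,475,.06)
print("side: handle",h2,"collar",c2,"tip",tip2,"hdg",np.degrees(np.arctan2(*(tip2-c2)[[1,0]])))
# shaft axis by mask in top, grey shaft midline
g=t["color"]; 
pts=[]
for u in range(224,296,3):
    col=g[270:305,u].astype(int); b=(col[:,0]-col[:,2]); 
    m=np.where((b>-3)&(col.max(1)<112)&(col.max(1)>60))[0]
    if len(m): pts.append((u,270+np.median(m),len(m)))
p=np.array(pts); print(p.astype(int).tolist()[:8])
E
```

```text
top: handle [0.4057 0.3069 0.062 ] collar [0.4013 0.2711 0.05  ] tip [0.3733 0.039  0.05  ] len 0.23384187327483844 hdg -96.87599570010875
side: handle [0.4026 0.3175 0.06  ] collar [0.3991 0.2626 0.05  ] tip [0.3712 0.0496 0.05  ] hdg -97.46245511218923
[[224, 283, 4], [227, 283, 2], [230, 283, 2], [233, 285, 3], [236, 284, 4], [239, 285, 4], [242, 285, 4], [245, 287, 3]]
```

```bash
python3 -m creep '[{"x":11,"y":34.4,"z":0,"rx":0,"ry":0,"rz":0,"grip":0.6},{"x":11,"y":34.4,"z":0,"rx":0,"ry":0,"rz":0,"grip":0.6},{"x":11,"y":34.4,"z":0,"rx":0,"ry":0,"rz":0,"grip":0.6},{"x":11,"y":34.4,"z":0,"rx":0,"ry":0,"rz":0,"grip":0.6},{"x":11,"y":34.4,"z":0,"rx":0,"ry":0,"rz":0,"grip":0.6},{"x":15,"y":34.4,"z":0,"rx":0,"ry":0,"rz":0,"grip":0.6},{"x":15,"y":34.4,"z":0,"rx":0,"ry":0,"rz":0,"grip":0.6},{"x":15,"y":34.4,"z":0,"rx":0,"ry":0,"rz":0,"grip":0.6},{"x":15,"y":34.4,"z":0,"rx":0,"ry":0,"rz":0,"grip":0.6},{"x":15,"y":34.4,"z":0,"rx":0,"ry":0,"rz":0,"grip":0.6}]'
python3 -m creep '[{"x":15,"y":34.4,"z":0,"rx":0,"ry":0,"rz":0,"grip":0.6},{"x":13,"y":34.4,"z":0,"rx":0,"ry":0,"rz":0,"grip":0.6},{"x":0,"y":0,"z":0,"rx":0,"ry":0,"rz":6.6,"grip":0.6},{"x":0,"y":0,"z":0,"rx":0,"ry":0,"rz":6.6,"grip":0.6},{"x":0,"y":0,"z":0,"rx":0,"ry":0,"rz":6.6,"grip":0.6},{"x":0,"y":0,"z":0,"rx":0,"ry":0,"rz":6.6,"grip":0.6},{"x":0,"y":0,"z":0,"rx":0,"ry":0,"rz":6.6,"grip":0.6},{"x":0,"y":0,"z":0,"rx":0,"ry":0,"rz":6.6,"grip":0.6},{"x":0,"y":0,"z":0,"rx":0,"ry":0,"rz":6.6,"grip":0.6},{"x":0,"y":0,"z":0,"rx":0,"ry":0,"rz":6.6,"grip":0.6}]'
python3 -m creep '[{"x":0,"y":0,"z":0,"rx":0,"ry":0,"rz":6.6,"grip":0.6},{"x":0,"y":0,"z":0,"rx":0,"ry":0,"rz":6.6,"grip":0.6},{"x":0,"y":0,"z":0,"rx":0,"ry":0,"rz":6.6,"grip":0.6},{"x":0,"y":0,"z":0,"rx":0,"ry":0,"rz":6.6,"grip":0.6},{"x":0,"y":0,"z":0,"rx":0,"ry":0,"rz":7,"grip":0.6},{"x":0,"y":0,"z":20,"rx":0,"ry":0,"rz":0,"grip":0.6},{"x":0,"y":0,"z":30,"rx":0,"ry":0,"rz":0,"grip":0.6},{"x":0,"y":0,"z":20,"rx":0,"ry":0,"rz":0,"grip":0.6},{"x":0,"y":0,"z":0,"rx":0,"ry":0,"rz":0,"grip":0.6},{"x":0,"y":0,"z":0,"rx":0,"ry":0,"rz":0,"grip":0.6}]'
python3 -c "
from h import *
plan(.404,.307,.031,-7)"
```

```text
time: 41.3
eef_pos: [0.4175, 0.2351, 0.2157]
tcp_rot: [0.093, 0.996, -0.0, -0.001]
contact_force: [0.8, -0.4, 0.3]
opening: 0.6
finger_force: 0.0
time: 42.13
eef_pos: [0.4034, 0.3061, 0.2154]
tcp_rot: [0.528, 0.849, -0.001, -0.001]
contact_force: [0.6, -1.0, 1.2]
opening: 0.6
finger_force: 0.0
time: 42.97
eef_pos: [0.4028, 0.3057, 0.145]
tcp_rot: [0.748, 0.664, -0.002, -0.001]
contact_force: [-0.2, -0.7, 0.8]
opening: 0.598
finger_force: 0.0
t 42.97 pos [0.4028 0.3057 0.145 ] yaw -6.82 shift [  1.7   1.5 114. ] rot [-0.23  0.15  0.18] F [-0.2 -0.7  0.8] open 0.598 ff 0.0
```

```bash
python3 -m creep '[{"x":1.5,"y":1.5,"z":20,"rx":0,"ry":0,"rz":0.2,"grip":0.6},{"x":0,"y":0,"z":20,"rx":0,"ry":0,"rz":0,"grip":0.6},{"x":0,"y":0,"z":20,"rx":0,"ry":0,"rz":0,"grip":0.6},{"x":0,"y":0,"z":20,"rx":0,"ry":0,"rz":0,"grip":0.6},{"x":0,"y":0,"z":15,"rx":0,"ry":0,"rz":0,"grip":0.6},{"x":0,"y":0,"z":12,"rx":0,"ry":0,"rz":0,"grip":0.6},{"x":0,"y":0,"z":7,"rx":0,"ry":0,"rz":0,"grip":0.6},{"x":0,"y":0,"z":0,"rx":0,"ry":0,"rz":0,"grip":0.6},{"x":0,"y":0,"z":0,"rx":0,"ry":0,"rz":0,"grip":0.6},{"x":0,"y":0,"z":0,"rx":0,"ry":0,"rz":0,"grip":0.6}]' 30
python3 -m creep '[{"x":0,"y":0,"z":0,"rx":0,"ry":0,"rz":0,"grip":0.5},{"x":0,"y":0,"z":0,"rx":0,"ry":0,"rz":0,"grip":0.4},{"x":0,"y":0,"z":0,"rx":0,"ry":0,"rz":0,"grip":0.35},{"x":0,"y":0,"z":0,"rx":0,"ry":0,"rz":0,"grip":0.3},{"x":0,"y":0,"z":0,"rx":0,"ry":0,"rz":0,"grip":0.25},{"x":0,"y":0,"z":0,"rx":0,"ry":0,"rz":0,"grip":0.2},{"x":0,"y":0,"z":0,"rx":0,"ry":0,"rz":0,"grip":0.15},{"x":0,"y":0,"z":0,"rx":0,"ry":0,"rz":0,"grip":0.15},{"x":0,"y":0,"z":0,"rx":0,"ry":0,"rz":0,"grip":0.15},{"x":0,"y":0,"z":0,"rx":0,"ry":0,"rz":0,"grip":0.15}]' 30
python3 -c "
from h import *
plan(.404,.307,.031,-7);print(ctrl.get_state()['wrist_torque'])"
```

```text
time: 43.8
eef_pos: [0.4068, 0.3082, 0.0343]
tcp_rot: [0.749, 0.663, 0.001, 0.0]
contact_force: [-0.2, -0.6, -0.1]
opening: 0.597
finger_force: 0.0
time: 44.63
eef_pos: [0.4059, 0.3078, 0.0331]
tcp_rot: [0.749, 0.662, 0.0, -0.0]
contact_force: [-0.8, 0.6, 1.9]
opening: 0.261
finger_force: 29.3
t 44.63 pos [0.4059 0.3078 0.0331] yaw -7.03 shift [-1.1 -1.8  2.1] rot [ 0.01 -0.02 -0.03] F [-0.8  0.6  1.9] open 0.261 ff 29.3
[0.17086315 0.01664406 0.01708613]
```

```bash
python3 -m creep '[{"x":0,"y":0,"z":0,"rx":0,"ry":0,"rz":0,"grip":0.1},{"x":0,"y":0,"z":0,"rx":0,"ry":0,"rz":0,"grip":0.1},{"x":0,"y":0,"z":0,"rx":0,"ry":0,"rz":0,"grip":0.1},{"x":0,"y":0,"z":-5,"rx":0,"ry":0,"rz":0,"grip":0.1},{"x":0,"y":0,"z":-10,"rx":0,"ry":0,"rz":0,"grip":0.1},{"x":0,"y":0,"z":-15,"rx":0,"ry":0,"rz":0,"grip":0.1},{"x":0,"y":0,"z":-15,"rx":0,"ry":0,"rz":0,"grip":0.1},{"x":0,"y":0,"z":-15,"rx":0,"ry":0,"rz":0,"grip":0.1},{"x":0,"y":0,"z":-15,"rx":0,"ry":0,"rz":0,"grip":0.1},{"x":0,"y":0,"z":-15,"rx":0,"ry":0,"rz":0,"grip":0.1}]' 115
python3 -m creep '[{"x":0,"y":0,"z":-15,"rx":0,"ry":0,"rz":0,"grip":0.1},{"x":0,"y":0,"z":-15,"rx":0,"ry":0,"rz":0,"grip":0.1},{"x":0,"y":0,"z":-8,"rx":0,"ry":0,"rz":0,"grip":0.1},{"x":0,"y":0,"z":0,"rx":0,"ry":0,"rz":1.8,"grip":0.1},{"x":0,"y":0,"z":0,"rx":0,"ry":0,"rz":1.8,"grip":0.1},{"x":0,"y":0,"z":0,"rx":0,"ry":0,"rz":0,"grip":0.1},{"x":-5,"y":20,"z":0,"rx":0,"ry":0,"rz":0,"grip":0.1},{"x":-5,"y":20,"z":0,"rx":0,"ry":0,"rz":0,"grip":0.1},{"x":-5,"y":20,"z":0,"rx":0,"ry":0,"rz":0,"grip":0.1},{"x":-5,"y":20,"z":0,"rx":0,"ry":0,"rz":0,"grip":0.1}]'
python3 -m creep '[{"x":-5,"y":20,"z":0,"rx":0,"ry":0,"rz":0,"grip":0.1},{"x":-5,"y":20,"z":0,"rx":0,"ry":0,"rz":0,"grip":0.1},{"x":-5,"y":20,"z":0,"rx":0,"ry":0,"rz":0,"grip":0.1},{"x":-5,"y":20,"z":0,"rx":0,"ry":0,"rz":0,"grip":0.1},{"x":-7,"y":20,"z":0,"rx":0,"ry":0,"rz":0,"grip":0.1},{"x":0,"y":9,"z":0,"rx":0,"ry":0,"rz":0,"grip":0.1},{"x":0,"y":0,"z":0,"rx":0,"ry":0,"rz":0,"grip":0.1},{"x":0,"y":0,"z":0,"rx":0,"ry":0,"rz":0,"grip":0.1},{"x":0,"y":0,"z":0,"rx":0,"ry":0,"rz":0,"grip":0.1},{"x":0,"y":0,"z":0,"rx":0,"ry":0,"rz":0,"grip":0.1}]'
python3 -c "
from h import *
plan(.583,.227,.121,-10.6);print(ctrl.get_state()['wrist_torque'])
t=cam('top','pics/t6.png')['color'];s=cam('side','pics/s6.png')['color']
o=np.zeros((600,800,3),np.uint8)
o[:320]=cv2.resize(t[185:281,195:435],(800,320),interpolation=cv2.INTER_CUBIC)
o[320:,:]=0
o[330:600,:600]=cv2.resize(s[175:310,250:370],(240,270),interpolation=cv2.INTER_CUBIC) if 0 else cv2.resize(s[165:300,150:450],(600,270),interpolation=cv2.INTER_CUBIC)
cv2.imwrite('pics/b6.png',o)"
```

```text
time: 45.47
eef_pos: [0.4054, 0.3074, 0.1239]
tcp_rot: [0.749, 0.662, -0.0, 0.0]
contact_force: [0.3, -0.2, -1.6]
opening: 0.222
finger_force: 112.7
time: 46.3
eef_pos: [0.481, 0.2727, 0.1605]
tcp_rot: [0.769, 0.639, -0.0, -0.0]
contact_force: [-0.3, 0.8, -2.0]
opening: 0.226
finger_force: 112.8
time: 47.13
eef_pos: [0.5817, 0.2273, 0.1607]
tcp_rot: [0.769, 0.639, -0.0, -0.0]
contact_force: [-0.1, 0.1, -1.4]
opening: 0.223
finger_force: 112.8
t 47.13 pos [0.5817 0.2273 0.1607] yaw -10.55 shift [-0.1  1.4 39.7] rot [-0.05  0.01  0.05] F [-0.1  0.1 -1.4] open 0.223 ff 112.8
[ 0.12594584 -0.03733107 -0.02304749]
```

View pics/b6.png

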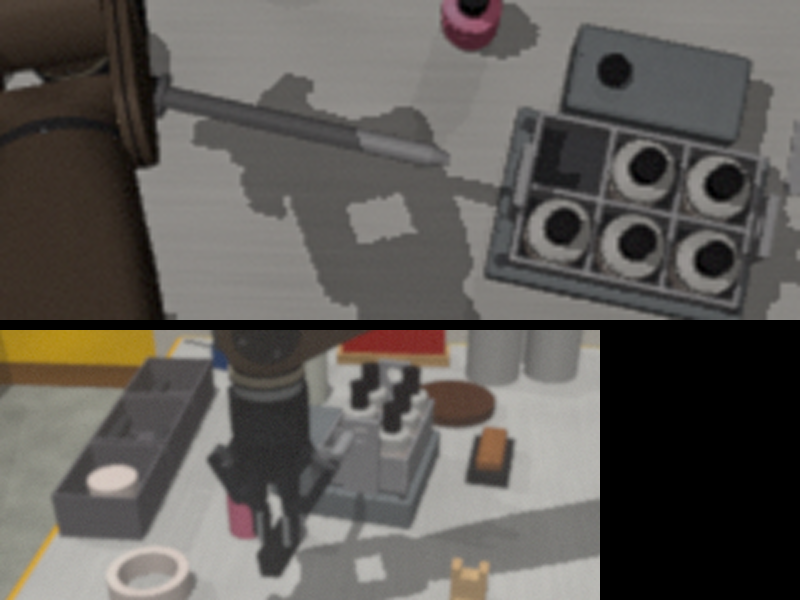

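All five cans stand in the crate: caps at (648,167), (723,185), (562,227), (637,244) and (713,258), with one cell empty. The bar tip is at (447,158), the collar at (162,95) and the near ear top at (523,163).

```bash
cat >> h.py <<'E'
o0=np.array([.5039,-.1956]);a0=np.radians(-10.6);R0=np.array([[np.cos(a0),-np.sin(a0)],[np.sin(a0),np.cos(a0)]])
def sh(P): return (R0.T@(P[:2]-o0)*1e3).round(1)
E
python3 - <<'E'
from h import *
t=cam("top"); d=cam("side")
f=lambda x,y:((x+.5)/3.333-.5+195,(y+.5)/3.333-.5+185)
for n,p,z in(("collar",(162,95),.1775),("shaft200",(200,100.5),.1775),("shaft350",(350,137),.1775),("tip",(446,159),.1775),("ear near mid",(523,163),.16),("ear far mid",(770,222),.16)): print(n,sh(plane(t,*f(*p),z)))
for p in((648,167),(723,185),(562,227),(637,244),(713,258)): print("cap",sh(plane(t,*f(*p),.1465)))
# bar midline: light/dark tapered edges via gradient
g=cv2.GaussianBlur(cv2.resize(cv2.cvtColor(t["color"],6),None,fx=4,fy=4,interpolation=cv2.INTER_CUBIC),(0,0),2).astype(float)
sx=ctrl.get_state(); print(sx["eef_pos"],sh(sx["eef_pos"]))
for u in range(255,325,8):
    col=g[4*(205):4*(240),4*u+2]; gr=np.gradient(col); i=gr.argmin();j=gr.argmax(); print(u,205+i/4,205+j/4,sh(plane(t,u,205+(i+j)/8-.4,.1775)),end=" | ")
E
```

```text
collar [  0.5 393.4]
shaft200 [  2.5 363.1]
shaft350 [ -1.5 241.1]
tip [ -3.  163.6]
ear near mid [  9.2 103.2]
ear far mid [  3.4 -97.7]
cap [28.9  3.7]
cap [ 27. -58.]
cap [-33.  62.]
cap [-33.9   0.7]
cap [-32.4 -60.7]
[0.58234031 0.2270942  0.16108536] [ -0.7 429.9]
255 212.75 219.5 [2.000e-01 3.616e+02] | 263 214.5 230.5 [-12.  337.3] | 271 216.0 223.5 [ -0.5 318.3] | 279 207.75 224.75 [ 13.  299.8] | 287 208.5 212.75 [ 32.1 282.5] | 295 219.0 228.75 [  1.9 254.3] | 303 220.0 224.25 [ 10.8 234.8] | 311 218.75 226.0 [ 14.5 214.1] | 319 216.75 228.0 [ 18.8 193.5] |
```

```bash
python3 - <<'E'
from h import *
t=cam("top"); d=cam("side")
f=lambda x,y:((x+.5)/5.4-.5+260,(y+.5)/5.4-.5)
for n,(x,y),off,z in(("far hole s1",(477,70),175,.138),("far hole s2",(472,175),155,.138)):
    u,v=f(x,y); print(n,sh(plane(d,u,v+off,z)))
x0=cv2.resize(t["color"][205:265,345:430],(800,565),interpolation=cv2.INTER_CUBIC);cv2.imwrite("pics/e.png",x0)
E
```

```text
far hole s1 [ -5.  -93.5]
far hole s2 [ -1.4 -96.7]
```

View pics/e.png

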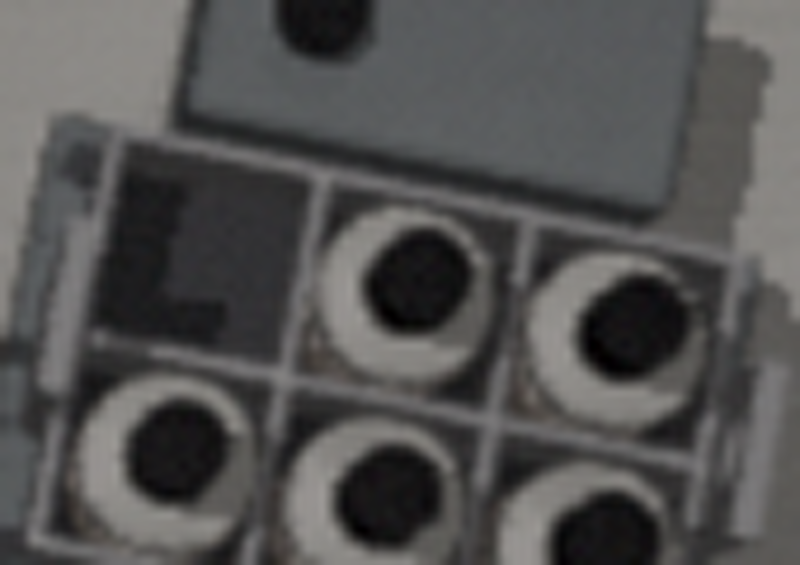

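Here the near ear top strip is centred at (67,303), the far ear strip at (762,450), and the centre wall runs (95,338) to (700,465).

```bash
python3 - <<'E'
from h import *
t=cam("top")
for n,(x,y),z in(("near ear",(67,303),.16),("far ear",(762,450),.16),("wall",(95,338),.105),("wall",(700,465),.105)):
    print(n,sh(plane(t,(x+.5)/9.41-.5+345,(y+.5)/9.41-.5+205,z)))
E
```

```text
near ear [  0.8 101.2]
far ear [  0.4 -97.9]
wall [ 0.6 89.2]
wall [  0.5 -90.9]
```

```bash
python3 - <<'E'
import cv2,numpy as np
t=cv2.imread("pics/t6.png");s=cv2.imread("pics/s6.png")
o=np.zeros((600,800,3),np.uint8)
o[:280]=cv2.resize(t[205:240,240:340],(800,280),interpolation=cv2.INTER_CUBIC)
o[290:600,:496]=cv2.resize(s[200:262,270:350],(400*124//100,310),interpolation=cv2.INTER_CUBIC) if 0 else cv2.resize(s[205:255,265:345],(496,310),interpolation=cv2.INTER_CUBIC)
cv2.imwrite("pics/tip.png",o)
E
```

```text
(no output)
```

View pics/tip.png

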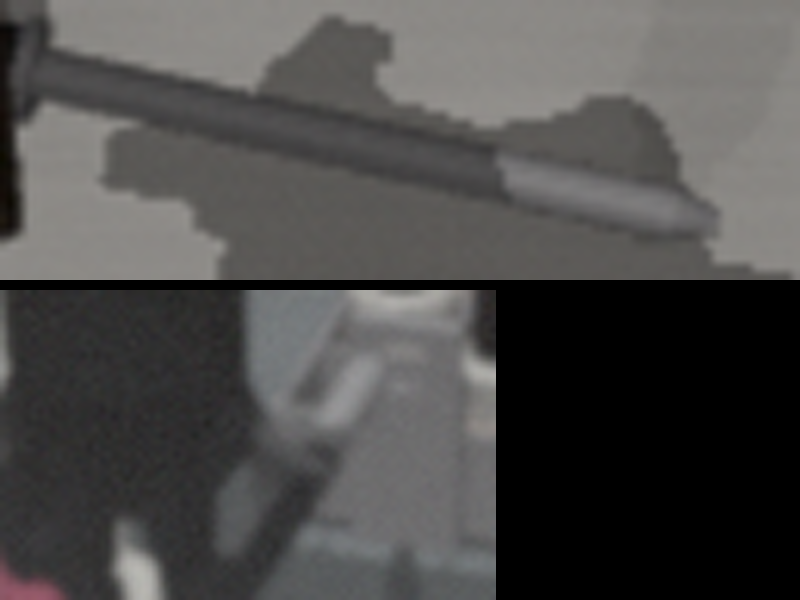

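Top panel: tip at (716,222), shaft centres at (60,75), (300,127), (480,170) and (620,203). Side panel: tip at about (372,362).

```bash
python3 - <<'E'
from h import *
t=cam("top"); d=cam("side")
f=lambda x,y:((x+.5)/8-.5+240,(y+.5)/8-.5+205)
T=tri((t,d),(f(716,222),(324.6,216.1))); print("tip tri",T.round(4),sh(T))
for p in((60,75),(300,127),(480,170),(620,203),(716,222)):
    print(p,sh(plane(t,*f(*p),.1775)))
for z in(.165,.17,.175,.18): print(z,"side",sh(plane(d,324.6,216.1,z)),"top",sh(plane(t,*f(716,222),z)))
E
```

```text
tip tri [ 0.5317 -0.0359  0.1722] [ -2.  162.1]
(60, 75) [  0.6 383.1]
(300, 127) [  0.  302.1]
(480, 170) [ -1.7 241.3]
(620, 203) [ -2.9 194.1]
(716, 222) [ -2.6 162.1]
0.165 side [  1.3 149.4] top [ -0.7 162.2]
0.17 side [ -1.2 158.3] top [ -1.4 162.1]
0.175 side [ -3.7 167.1] top [ -2.2 162.1]
0.18 side [ -6.2 176. ] top [ -2.9 162.1]
```

```bash
python3 -m creep '[{"x":0,"y":0,"z":10,"rx":0,"ry":0,"rz":0,"grip":0.1},{"x":0,"y":0,"z":10,"rx":0,"ry":0,"rz":0,"grip":0.1},{"x":0,"y":0,"z":10,"rx":0,"ry":0,"rz":0,"grip":0.1},{"x":0,"y":0,"z":9.5,"rx":0,"ry":0,"rz":0,"grip":0.1},{"x":0,"y":0,"z":0,"rx":0,"ry":-1.0,"rz":-0.5,"grip":0.1},{"x":-10,"y":0,"z":0.2,"rx":0,"ry":0,"rz":0,"grip":0.1},{"x":-10,"y":0,"z":0.2,"rx":0,"ry":0,"rz":0,"grip":0.1},{"x":-10,"y":0,"z":0.2,"rx":0,"ry":0,"rz":0,"grip":0.1},{"x":0,"y":0,"z":0,"rx":0,"ry":0,"rz":0,"grip":0.1},{"x":0,"y":0,"z":0,"rx":0,"ry":0,"rz":0,"grip":0.1}]'
python3 - <<'E'
from h import *
s=ctrl.get_state(); print(s["eef_pos"],sh(s["eef_pos"]),s["wrist_torque"]); 
t=cam("top","pics/t7.png")["color"];d=cam("side","pics/s7.png")["color"]
o=np.zeros((600,800,3),np.uint8)
o[:280]=cv2.resize(t[210:245,265:365],(800,280),interpolation=cv2.INTER_CUBIC)
o[290:600,:496]=cv2.resize(d[200:250,285:365],(496,310),interpolation=cv2.INTER_CUBIC)
cv2.imwrite("pics/tip7.png",o)
E
```

```text
time: 48.42
eef_pos: [0.5779, 0.1962, 0.1221]
tcp_rot: [0.767, 0.641, -0.006, 0.006]
contact_force: [0.1, 0.3, -1.7]
opening: 0.22
finger_force: 112.8
[0.57793375 0.1961889  0.12209382] [  0.7 398.7] [ 0.10921749 -0.03275992  0.0297136 ]
```

View pics/tip7.png

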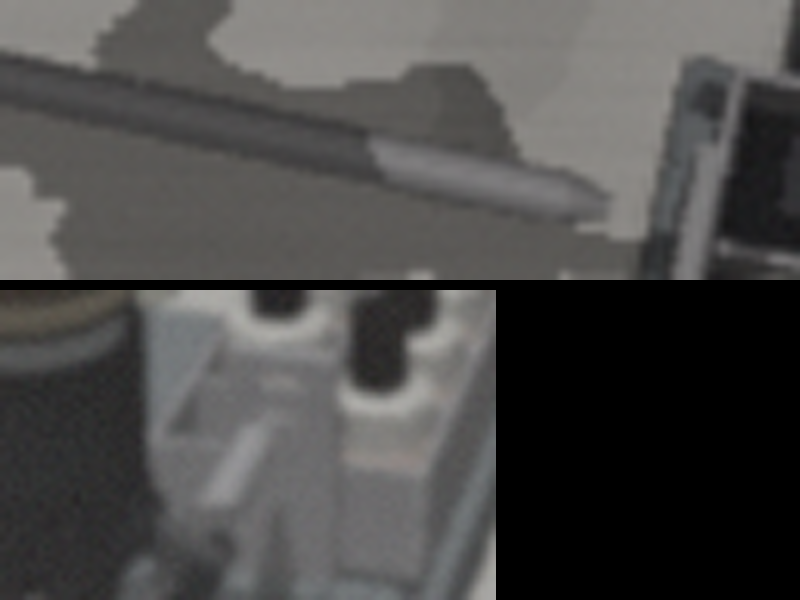

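The tip is at top-panel (605,205) and side-panel (265,425). The near hole shows in the side panel at about (280,382).

```bash
python3 - <<'E'
from h import *
t=cam("top"); d=cam("side")
f=lambda x,y:((x+.5)/8-.5+265,(y+.5)/8-.5+210)
g=lambda x,y:(x/6.2-.5+285,(y-290)/6.2-.5+200)
T=tri((t,d),(f(605,205),g(265,425))); print("tip tri",T.round(4),sh(T))
for p in((20,78),(200,117),(375,158),(605,205)): print(sh(plane(t,*f(*p),.138)))
for z in(.13,.135,.14): print(z,"side tip",sh(plane(d,*g(265,425),z)))
for dx,dy in((0,0),(-.6,1.2),):
    H=o0+R0@np.array([dx/1e3,.103+dy/1e3]); print("hole side panel", (proj(d,[*H,.138])-[285,200]+.5)*6.2+[0,290])
E
```

```text
tip tri [ 0.5284 -0.0666  0.1402] [  0.4 131.4]
[  3.4 333.8]
[  2.9 271.4]
[  1.5 210.6]
[  1.9 131.5]
0.13 side tip [  4.  113.8]
0.135 side tip [  1.6 122.5]
0.14 side tip [ -0.7 131.1]
hole side panel [280.35426473 398.51668032]
hole side panel [280.96545106 399.95844826]
```

```bash
python3 -m creep '[{"x":0,"y":-2.7,"z":1,"rx":0,"ry":0,"rz":-0.3,"grip":0.1},{"x":0,"y":0,"z":0,"rx":0,"ry":0,"rz":0,"grip":0.1},{"x":-8,"y":-0.1,"z":0.15,"rx":0,"ry":0,"rz":0,"grip":0.1},{"x":-8,"y":-0.1,"z":0.15,"rx":0,"ry":0,"rz":0,"grip":0.1},{"x":-8,"y":-0.1,"z":0.15,"rx":0,"ry":0,"rz":0,"grip":0.1},{"x":-8,"y":-0.1,"z":0.15,"rx":0,"ry":0,"rz":0,"grip":0.1},{"x":-8,"y":-0.1,"z":0.15,"rx":0,"ry":0,"rz":0,"grip":0.1},{"x":-8,"y":-0.1,"z":0.15,"rx":0,"ry":0,"rz":0,"grip":0.1},{"x":0,"y":0,"z":0,"rx":0,"ry":0,"rz":0,"grip":0.1},{"x":0,"y":0,"z":0,"rx":0,"ry":0,"rz":0,"grip":0.1}]'
python3 -c "
from h import *
s=ctrl.get_state(); print(sh(s['eef_pos']),s['wrist_torque']);plan(.5,.1,.121,-9.8)"
```

```text
time: 49.45
eef_pos: [0.5662, 0.1497, 0.1204]
tcp_rot: [0.765, 0.643, -0.007, 0.006]
contact_force: [-0.6, -0.8, -1.2]
opening: 0.224
finger_force: 112.8
[ -2.3 350.9] [ 0.17398341 -0.05005078  0.00109128]
t 49.45 pos [0.5662 0.1497 0.1204] yaw -9.9 shift [-60.3 -56.7   0.4] rot [-0.    0.98 -0.1 ] F [-0.6 -0.8 -1.2] open 0.224 ff 112.8
```

```bash
python3 -m creep '[{"x":-10,"y":-0.14,"z":0.18,"rx":0,"ry":0,"rz":0,"grip":0.1},{"x":-10,"y":-0.14,"z":0.18,"rx":0,"ry":0,"rz":0,"grip":0.1},{"x":-10,"y":-0.14,"z":0.18,"rx":0,"ry":0,"rz":0,"grip":0.1},{"x":-10,"y":-0.14,"z":0.18,"rx":0,"ry":0,"rz":0,"grip":0.1},{"x":-10,"y":-0.14,"z":0.18,"rx":0,"ry":0,"rz":0,"grip":0.1},{"x":-10,"y":-0.14,"z":0.18,"rx":0,"ry":0,"rz":0,"grip":0.1},{"x":0,"y":0,"z":0,"rx":0,"ry":0,"rz":0,"grip":0.1},{"x":0,"y":0,"z":0,"rx":0,"ry":0,"rz":0,"grip":0.1},{"x":0,"y":0,"z":0,"rx":0,"ry":0,"rz":0,"grip":0.1},{"x":0,"y":0,"z":0,"rx":0,"ry":0,"rz":0,"grip":0.1}]'
python3 -c "
from h import *
s=ctrl.get_state(); print(sh(s['eef_pos']),s['eef_pos'],s['wrist_torque'])"
```

```text
time: 50.28
eef_pos: [0.5551, 0.0917, 0.1203]
tcp_rot: [0.765, 0.644, -0.007, 0.006]
contact_force: [-0.1, 0.2, -1.6]
opening: 0.224
finger_force: 112.8
[ -2.5 291.8] [0.55513937 0.09169202 0.12028497] [0.10639184 0.00736552 0.011728  ]
```

```bash
python3 -m creep '[{"x":-12,"y":-0.15,"z":0.2,"rx":0,"ry":0,"rz":0,"grip":0.1},{"x":-12,"y":-0.15,"z":0.2,"rx":0,"ry":0,"rz":0,"grip":0.1},{"x":-12,"y":-0.15,"z":0.2,"rx":0,"ry":0,"rz":0,"grip":0.1},{"x":-12,"y":-0.15,"z":0.2,"rx":0,"ry":0,"rz":0,"grip":0.1},{"x":-12,"y":-0.15,"z":0.2,"rx":0,"ry":0,"rz":0,"grip":0.1},{"x":-12,"y":-0.15,"z":0.2,"rx":0,"ry":0,"rz":0,"grip":0.1},{"x":-12,"y":-0.15,"z":0.2,"rx":0,"ry":0,"rz":0,"grip":0.1},{"x":-12,"y":-0.15,"z":0.2,"rx":0,"ry":0,"rz":0,"grip":0.1},{"x":0,"y":0,"z":0,"rx":0,"ry":0,"rz":0,"grip":0.1},{"x":0,"y":0,"z":0,"rx":0,"ry":0,"rz":0,"grip":0.1}]'
python3 -c "
from h import *
s=ctrl.get_state(); print(sh(s['eef_pos']),s['eef_pos'],s['contact_force'],s['wrist_torque'])
t=cam('top','pics/t8.png');d=cam('side','pics/s8.png')
o=np.zeros((600,800,3),np.uint8)
o[:420]=cv2.resize(t['color'][200:263,310:430],(800,420),interpolation=cv2.INTER_CUBIC)
o[425:600,:400]=cv2.resize(d['color'][170:240,280:440],(400,175),interpolation=cv2.INTER_CUBIC)
cv2.imwrite('pics/b8.png',o)"
```

```text
time: 51.12
eef_pos: [0.5374, -0.0038, 0.1204]
tcp_rot: [0.766, 0.643, -0.007, 0.005]
contact_force: [0.6, -0.1, -1.3]
opening: 0.218
finger_force: 112.8
[ -2.3 194.7] [ 0.5374406  -0.00378311  0.12036787] [ 0.5687083  -0.14257251 -1.27077955] [0.11571627 0.00571692 0.07813451]
```

View pics/b8.png

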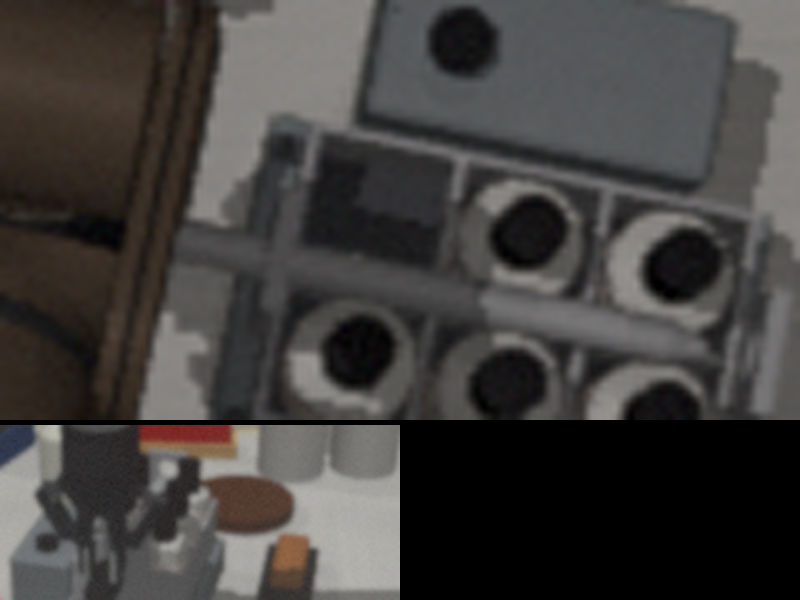

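The bar is through the near ear, with its tip at (718,350) just before the far ear at about (770,345).

```bash
python3 - <<'E'
from h import *
t=cam("top")
f=lambda x,y:((x+.5)/6.667-.5+310,(y+.5)/6.667-.5+200)
for p,z in(((716,350),.139),((600,325),.139),((500,303),.139),((340,268),.139),((215,245),.139),((770,352),.16)): print(p,sh(plane(t,*f(*p),z)))
E
```

```text
(716, 350) [ -0.4 -79.1]
(600, 325) [ -0.1 -31.5]
(500, 303) [0.3 9.6]
(340, 268) [ 0.9 75.4]
(215, 245) [ -0.4 126.6]
(770, 352) [  0.2 -96.7]
```

```bash
python3 -m creep '[{"x":-5,"y":0.3,"z":0.1,"rx":0,"ry":0,"rz":0,"grip":0.1},{"x":-5,"y":0,"z":0.1,"rx":0,"ry":0,"rz":0,"grip":0.1},{"x":-5,"y":0,"z":0.1,"rx":0,"ry":0,"rz":0,"grip":0.1},{"x":-5,"y":0,"z":0.1,"rx":0,"ry":0,"rz":0,"grip":0.1},{"x":-5,"y":0,"z":0.1,"rx":0,"ry":0,"rz":0,"grip":0.1},{"x":-5,"y":0,"z":0.1,"rx":0,"ry":0,"rz":0,"grip":0.1},{"x":-5,"y":0,"z":0.1,"rx":0,"ry":0,"rz":0,"grip":0.1},{"x":-3,"y":0,"z":0.05,"rx":0,"ry":0,"rz":0,"grip":0.1},{"x":0,"y":0,"z":0,"rx":0,"ry":0,"rz":0,"grip":0.1},{"x":0,"y":0,"z":0,"rx":0,"ry":0,"rz":0,"grip":0.1}]'
python3 -c "
from h import *
s=ctrl.get_state(); print(sh(s['eef_pos']),s['eef_pos'],s['wrist_torque'])"
```

```text
time: 52.1
eef_pos: [0.5313, -0.0407, 0.1203]
tcp_rot: [0.765, 0.644, -0.007, 0.006]
contact_force: [-1.3, 0.4, -0.4]
opening: 0.216
finger_force: 112.8
[ -1.6 157.3] [ 0.53130482 -0.0407148   0.12026682] [ 0.13773959  0.03000727 -0.02689461]
```

```bash
python3 -m creep '[{"x":-1.5,"y":0,"z":0,"rx":0,"ry":0,"rz":0,"grip":0.1},{"x":-1.5,"y":0,"z":0,"rx":0,"ry":0,"rz":0,"grip":0.1},{"x":-1.5,"y":0,"z":0.1,"rx":0,"ry":0,"rz":0,"grip":0.1},{"x":-1.5,"y":0,"z":0,"rx":0,"ry":0,"rz":0,"grip":0.1},{"x":-1.5,"y":0,"z":0,"rx":0,"ry":0,"rz":0,"grip":0.1},{"x":-1.5,"y":0,"z":0.1,"rx":0,"ry":0,"rz":0,"grip":0.1},{"x":-1,"y":0,"z":0,"rx":0,"ry":0,"rz":0,"grip":0.1},{"x":0,"y":0,"z":0,"rx":0,"ry":0,"rz":0,"grip":0.1},{"x":0,"y":0,"z":0,"rx":0,"ry":0,"rz":0,"grip":0.1},{"x":0,"y":0,"z":0,"rx":0,"ry":0,"rz":0,"grip":0.1}]'
python3 -c "
from h import *
s=ctrl.get_state(); print(sh(s['eef_pos']),s['eef_pos'],s['wrist_torque'])"
```

```text
time: 52.93
eef_pos: [0.5296, -0.0504, 0.1202]
tcp_rot: [0.765, 0.644, -0.007, 0.006]
contact_force: [-0.5, -0.1, -1.7]
opening: 0.221
finger_force: 112.8
[ -1.4 147.5] [ 0.52963485 -0.05038252  0.12023809] [ 0.11434917 -0.00629987 -0.0383211 ]
```

```bash
python3 -m creep '[{"x":-1,"y":0,"z":0,"rx":0,"ry":0,"rz":0,"grip":0.1},{"x":-1,"y":0,"z":0,"rx":0,"ry":0,"rz":0,"grip":0.1},{"x":-1,"y":0,"z":0,"rx":0,"ry":0,"rz":0,"grip":0.1},{"x":-1,"y":0,"z":0.1,"rx":0,"ry":0,"rz":0,"grip":0.1},{"x":0,"y":0,"z":0,"rx":0,"ry":0,"rz":0,"grip":0.1},{"x":0,"y":0,"z":0,"rx":0,"ry":0,"rz":0,"grip":0.1},{"x":0,"y":0,"z":0,"rx":0,"ry":0,"rz":0,"grip":0.1},{"x":0,"y":0,"z":0,"rx":0,"ry":0,"rz":0,"grip":0.1},{"x":0,"y":0,"z":0,"rx":0,"ry":0,"rz":0,"grip":0.1},{"x":0,"y":0,"z":0,"rx":0,"ry":0,"rz":0,"grip":0.1}]'
python3 -c "
from h import *
s=ctrl.get_state(); print(sh(s['eef_pos']),s['contact_force'],s['wrist_torque'])"
python3 -m creep '[{"x":-1,"y":0,"z":0,"rx":0,"ry":0,"rz":0,"grip":0.1},{"x":-1,"y":0,"z":0,"rx":0,"ry":0,"rz":0,"grip":0.1},{"x":-1,"y":0,"z":0,"rx":0,"ry":0,"rz":0,"grip":0.1},{"x":0,"y":0,"z":0.1,"rx":0,"ry":0,"rz":0,"grip":0.1},{"x":0,"y":0,"z":0,"rx":0,"ry":0,"rz":0,"grip":0.1},{"x":0,"y":0,"z":0,"rx":0,"ry":0,"rz":0,"grip":0.1},{"x":0,"y":0,"z":0,"rx":0,"ry":0,"rz":0,"grip":0.1},{"x":0,"y":0,"z":0,"rx":0,"ry":0,"rz":0,"grip":0.1},{"x":0,"y":0,"z":0,"rx":0,"ry":0,"rz":0,"grip":0.1},{"x":0,"y":0,"z":0,"rx":0,"ry":0,"rz":0,"grip":0.1}]'
python3 -c "
from h import *
s=ctrl.get_state(); print(sh(s['eef_pos']),s['contact_force'],s['wrist_torque'])"
```

```text
time: 53.77
eef_pos: [0.5291, -0.0539, 0.1203]
tcp_rot: [0.765, 0.644, -0.006, 0.005]
contact_force: [-0.3, 4.8, -0.1]
opening: 0.223
finger_force: 113.0
[ -1.3 143.9] [-0.25814229  4.79487546 -0.12899786] [ 0.88053729 -0.15848995 -0.05233545]
time: 54.6
eef_pos: [0.5291, -0.0538, 0.1203]
tcp_rot: [0.765, 0.643, -0.004, 0.003]
contact_force: [2.8, 12.7, -0.4]
opening: 0.221
finger_force: 113.1
[ -1.3 144. ] [ 2.77505946 12.65517568 -0.35345869] [ 2.25413498 -0.46539044 -0.04675721]
```

```bash
python3 -m creep '[{"x":1,"y":0,"z":0,"rx":0,"ry":0,"rz":0,"grip":0.1},{"x":1,"y":0,"z":0,"rx":0,"ry":0,"rz":0,"grip":0.1},{"x":0.8,"y":0,"z":0,"rx":0,"ry":0,"rz":0,"grip":0.1},{"x":0,"y":0,"z":1,"rx":0,"ry":0,"rz":0,"grip":0.1},{"x":0,"y":0,"z":1,"rx":0,"ry":0,"rz":0,"grip":0.1},{"x":0,"y":0,"z":0,"rx":0,"ry":0,"rz":0,"grip":0.1},{"x":0,"y":0,"z":0,"rx":0,"ry":0,"rz":0,"grip":0.1},{"x":0,"y":0,"z":0,"rx":0,"ry":0,"rz":0,"grip":0.1},{"x":0,"y":0,"z":0,"rx":0,"ry":0,"rz":0,"grip":0.1},{"x":0,"y":0,"z":0,"rx":0,"ry":0,"rz":0,"grip":0.1}]' 30
python3 -c "
from h import *
s=ctrl.get_state(); print(sh(s['eef_pos']),s['contact_force'],s['wrist_torque'])"
python3 -m creep '[{"x":0,"y":0,"z":0,"rx":0,"ry":0,"rz":0,"grip":0.3},{"x":0,"y":0,"z":0,"rx":0,"ry":0,"rz":0,"grip":0.35},{"x":0,"y":0,"z":0,"rx":0,"ry":0,"rz":0,"grip":0.4},{"x":0,"y":0,"z":0,"rx":0,"ry":0,"rz":0,"grip":0.5},{"x":0,"y":0,"z":0,"rx":0,"ry":0,"rz":0,"grip":0.6},{"x":0,"y":0,"z":0,"rx":0,"ry":0,"rz":0,"grip":0.7},{"x":0,"y":0,"z":0,"rx":0,"ry":0,"rz":0,"grip":0.7},{"x":0,"y":0,"z":0,"rx":0,"ry":0,"rz":0,"grip":0.7},{"x":0,"y":0,"z":0,"rx":0,"ry":0,"rz":0,"grip":0.7},{"x":0,"y":0,"z":0,"rx":0,"ry":0,"rz":0,"grip":0.7}]'
```

```text
time: 55.43
eef_pos: [0.5293, -0.0539, 0.1189]
tcp_rot: [0.765, 0.644, -0.006, 0.005]
contact_force: [0.7, 6.3, 2.4]
opening: 0.223
finger_force: 113.6
[ -1. 144.] [0.65185112 6.29287877 2.37948996] [ 1.17115934 -0.00340578 -0.07352889]
time: 56.27
eef_pos: [0.5289, -0.0546, 0.1181]
tcp_rot: [0.765, 0.644, -0.007, 0.006]
contact_force: [0.5, -0.4, -0.2]
opening: 0.7
finger_force: 0.0
```

Released. I'll retreat straight up, swing clear, and check.

```bash
python3 -m creep '[{"x":0,"y":0,"z":-5,"rx":0,"ry":0,"rz":0,"grip":0.7},{"x":0,"y":0,"z":-10,"rx":0,"ry":0,"rz":0,"grip":0.7},{"x":0,"y":0,"z":-20,"rx":0,"ry":0,"rz":0,"grip":0.7},{"x":0,"y":0,"z":-25,"rx":0,"ry":0,"rz":0,"grip":0.7},{"x":0,"y":0,"z":-25,"rx":0,"ry":0,"rz":0,"grip":0.7},{"x":0,"y":0,"z":-25,"rx":0,"ry":0,"rz":0,"grip":0.7},{"x":0,"y":0,"z":-10,"rx":0,"ry":0,"rz":0,"grip":0.7},{"x":20,"y":0,"z":0,"rx":0,"ry":0,"rz":0,"grip":0.7},{"x":35,"y":0,"z":0,"rx":0,"ry":0,"rz":0,"grip":0.7},{"x":35,"y":0,"z":0,"rx":0,"ry":0,"rz":0,"grip":0.7}]'
python3 -m creep '[{"x":35,"y":0,"z":0,"rx":0,"ry":0,"rz":0,"grip":0.7},{"x":35,"y":0,"z":0,"rx":0,"ry":0,"rz":0,"grip":0.7},{"x":35,"y":0,"z":0,"rx":0,"ry":0,"rz":0,"grip":0.7},{"x":35,"y":0,"z":0,"rx":0,"ry":0,"rz":0,"grip":0.7},{"x":35,"y":0,"z":0,"rx":0,"ry":0,"rz":0,"grip":0.7},{"x":20,"y":0,"z":0,"rx":0,"ry":0,"rz":0,"grip":0.7},{"x":0,"y":0,"z":0,"rx":0,"ry":0,"rz":0,"grip":0.7},{"x":0,"y":0,"z":0,"rx":0,"ry":0,"rz":0,"grip":0.7},{"x":0,"y":0,"z":0,"rx":0,"ry":0,"rz":0,"grip":0.7},{"x":0,"y":0,"z":0,"rx":0,"ry":0,"rz":0,"grip":0.7}]'
python3 -c "
from h import *
t=cam('top','pics/t9.png')
o=cv2.resize(t['color'][180:280,310:440],(780,600),interpolation=cv2.INTER_CUBIC);cv2.imwrite('pics/b9.png',o)"
```

```text
time: 57.1
eef_pos: [0.5449, 0.0364, 0.2372]
tcp_rot: [0.766, 0.643, -0.006, 0.006]
contact_force: [0.4, -0.2, -0.5]
opening: 0.706
finger_force: 0.0
time: 57.93
eef_pos: [0.5778, 0.2272, 0.2331]
tcp_rot: [0.765, 0.643, -0.007, 0.006]
contact_force: [-0.1, -0.2, 0.7]
opening: 0.697
finger_force: 0.0
```

View pics/b9.png

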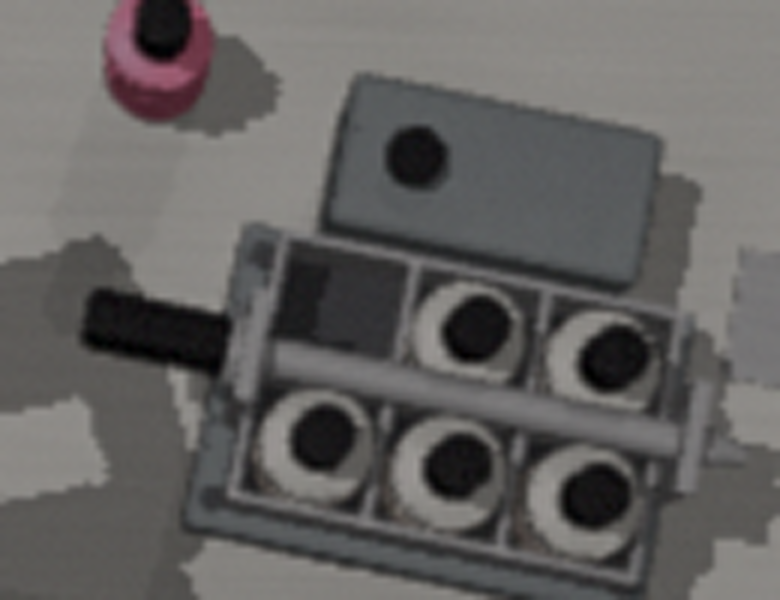

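The bar is through both ears: its collar is against the left ear at (232,340) and the tip shows beyond the far ear at (738,452). All five cans are upright in their cells and the pink can has not been disturbed, so I'm handing in.

```bash
python3 -c "
from plant import sign_off
print(sign_off())"
```

```text
the job is handed in; nothing more can be done
None
```

All five cans stand in the shaker's crate, the locking bar is through both ears with its collar home against the left ear, and the job is handed in; sign-off returned no verdict.

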